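# Press a bush home in a trigger clamp

## Robot

A 6-joint arm with a two-finger parallel gripper is mounted at the origin on a cart in front of the work surface, level with it; the furniture and walls round the work are solid. World frame = base frame: x ahead of the robot, y to its left, z up, the work surface at z = 0. Lengths are in m, angles in rad, forces in N, time in s.
With the tool pointing down it reaches from about 0.3 to 0.75 m from the base axis. Payload 8.5 kg.
Tool frame: the origin (TCP) lies at the very end of the fingers, on their centre line; the grasp point (between the pads) lies 19 mm behind it; z points along the fingers, y is the direction in which the jaws open and shut (so a half turn about z gives the same grasp; the last joint's range is limited). The gripper opens to 85 mm and grips with 20 to 120 N. Pads are 22 mm wide; open, the fingers measure 114 mm over their backs; the gripper's body (76 mm by 85 mm) begins 54 mm behind the grasp point. The pads swing forward as they close: fully open they stand 13 mm farther back than shut.
Start: joints at [0.938, 0.381, 1.297, -0, 1.464, -0.215], TCP at [0.223, 0.503, 0.231] pointing down, gripper open.
Joint ranges: [-3.11, 3.11], [-0.89, 2.33], [0.22, 2.48], [-1.42, 4.56], [0.17, 2.85], [-2.88, 2.88]. Speed limits (rad/s): [2.39, 2.39, 3.14, 3.14, 3.14, 3.14].

## Interface

Orientations are given as a unit quaternion [w, x, y, z].
In Python, from workcell import arm gives the robot as it stands. The module is installed in compiled form; this text tells all that it offers.
- The arm moves only by the tool arm_command, never from a script. Its argument "plan" is a list of rows, each a list of 7 numbers: the finger opening in cm, from 0 to 8.54, then the shift along the tool's x, y, z in cm, then the turn, a rotation vector about the tool's x, y, z in degrees. In form: [[grip, tx, ty, tz, rx, ry, rz], ...]. A call has exactly 8 rows; each row is the pose to reach, as a shift and turn from the pose commanded when the call began, along the tool's axes at that moment; what a row does not reach only later rows make up. A row lasts 1/8 s, in which the tool goes at most 62.5 mm and 10.7 degrees, less where a joint would pass 70% of its speed; a pose out of reach is approached as far as the arm can. A call with a gripper value outside its range is refused whole. The fingers move at their own pace and stop on an object; "grip_force" is the grip in N (left out, the last holds). Time passes only in rows, so rows that repeat a pose let the fingers close, or fill a call up. It gives the time, the measured TCP pose, the force and the opening at its end, in the units of the state.
- arm.get_state(): the state, without advancing time (a new reading comes with each control period).
- arm.get_image(name): name is "scene" or "top" or "wrist"; returns a dict with "image" (480x640x3 uint8, red, green, blue), "intrinsics" (3x3 intrinsics, pixels), "xyz" and "orientation" of the camera in the world. Camera axes: x right, y up, looking along -z (the intrinsics and any distortion apply to the point x, -y, -z); pixel columns grow to the right and rows downward; lengths in m; the calibration is good to about 2 mm. A picture is of the moment at which its call begins. There is no depth.
- arm.hand_in(): hands the job in, once; it reports no verdict.
The state is a dict: "time": time; "q": joint angles; "qd": joint speeds; "effort": joint torques, N m; "position": TCP position; "tcp_rot": TCP orientation; "contact_force": force on the tool from outside, world axes, zero at the start; "wrist_torque": the same for the moment, N m; "opening": finger opening in m.
Only numpy, scipy, OpenCV 4.12 (cv2) and the standard library are available. Lean on these libraries where they do the work, as an engineer would, in place of code of your own. Each camera call takes 0.05 s, during which the arm holds its last target.

## Task

The flanged bush is only started in the bore of the aluminium bearing pedestal. Set the pedestal down in the nest of the quick clamp with its bush facing the moving jaw, then squeeze the clamp's trigger stroke by stroke until the jaw has pressed the bush fully home, squeezing no harder than that takes so that the flange is not crushed. Then let go of the trigger, hold the release tab down until the jaw has run right back, and leave the pedestal standing in the nest and the other things where they are.

Things in the scene. Friction and masses are not known exactly. Their poses are not given: they have to be found in the camera images.
- pedestal_centre (a point): centre (half-way up) of the loose bearing pedestal: a plain aluminium block 44 mm wide (its x), 40 mm long (its y), 50 mm high (z up), 0.2 to 0.45 kg, small brass grease nipple on top. The bush sticks out of its +y face, 27 mm above its underside. Grasp it across the 44 mm width in its upper half: in the nest, cheeks cover its lowest 11 mm
- bush_face (a point): centre of the outer face of the brass-coloured flanged bush (flange 33 mm across, 4 mm thick) that slides in the pedestal's bore along its y. Started: 35 to 39 mm from pedestal_centre along y; fully home, flange on the block: 25.2 mm. A tight fit: about 12 N pushes it in, it stays where left; more than 70 N from the jaw crushes the flange
- quick_clamp: one-hand bar clamp screwed to a fixed plywood board (112 x 304 x 18 mm), handle up. Origin on the bench, below the body. y runs along the bar from handle (-) to moving jaw (+), x across. In y: fixed jaw +45 to +61 mm (99 mm high), moving jaw's pad +142 mm when open, tab -2 to +22, trigger near -50, handle -82 to -98. Body 37 mm wide, 66 mm high
- nest (a point): place for the pedestal: a point on top of two aluminium rails, 46 mm above the bench, under the pedestal's centre when it stands against the fixed jaw. Axes as quick_clamp's. Cheeks 49 mm apart across x, flared at the top, rise 11 mm above the rails. The pedestal's y goes along nest y, bush to the moving jaw; 0 to 20 mm off along +y is fine: the jaw pushes it up to the fixed jaw
- jaw_face (a point): centre of the black pad of the moving jaw (40 mm wide, 99 mm high), 73 mm above the bench, level with the bush when the pedestal is in the nest
- jaw (a joint): travel of the moving jaw and its toothed steel bar, m: 0 fully open, up to 0.05 towards the fixed jaw. A light spring (3 to 4 N) draws it back, but a pawl catches it at every 6 mm tooth unless the release tab is down
- trigger (a joint): squeeze of the trigger to the handle, rad: 0 let go, 0.29 full (a stop). A full squeeze walks the jaw 12 mm; let it spring back to 0 (half a second) for the next. Spring: 4 to 7 N at the pad. f at the pad gives about 1.2 f - 10 N at the jaw: 20 N starts the bush, 25 to 30 N presses it well, but a fast squeeze that hits the stop peaks at twice that. Bush home: it stops short, below 0.25
- trigger_pad (a point): middle of the trigger's squeezing face (looks to clamp +y), 100 mm above the bench: a black lever 8 mm thick, 20 mm wide, reaching up to z = 123 mm, hinged 22 mm above the bench. Squeezed, this face moves 22 mm towards -y
- handle_back (a point): middle of the rear (-y) face of the fixed black handle, 100 mm above the bench; the handle is 16 mm thick, 24 mm wide, 124 mm high. From here to trigger_pad along y: 50 mm with the trigger let go, 28 mm fully squeezed
- release_tab (a joint): angle of the release tab, rad: 0 at rest, 0.36 right down. Above about 0.2 it holds the pawl out of the teeth; that takes 2 to 6 N. Let go of the trigger first: its own pawl holds the bar too while it is squeezed
- tab_top (a point): centre of the top of the release tab, a bright steel plate 24 mm (y) by 26 mm (x), top 69 mm above the bench, between fixed jaw (23 mm away) and trigger (38 mm away). Pressed down 7 mm (at most 8) it frees the jaw, which runs back within a second while the tab is held down
- grease_tin: yellow tin with a white lid, 70 mm across, 46 mm high, a bystander; origin under its centre
- bearing: steel ball bearing, 40 mm across, 12 mm thick, lying flat, a bystander; origin under its centre
- spanner_17: combination spanner 191 mm long, lying flat, a bystander; origin under its centre
- screw_jar: white jar with a red lid, 63 mm across, 87 mm high, a bystander; origin under its centre
There are look-alikes about, which are no part of the job. Leave any blue or purple look-alike of the part that bears pedestal_centre alone.

How it is judged:
By the outcome, as a careful person would: the job done as asked, in the order asked, and still so for the second after the job is handed in, with the robot touching nothing.
It also fails if it takes over 67 s, if anything falls off the work surface, if the arm or the gripper's body presses on something with over 40 N, if the wrist force passes 120 N, or if a joint passes its speed limit or range.

## Working session

There is one attempt and no reset: what is moved stays moved. The work goes in short steps, Python scripts to look and compute and a tool call to move; the robot and the scene stay as the last step left them, time stands still between calls to the robot, and variables do not carry over. Pictures are saved under pics/ and viewed, and the job is handed in when it is done.

Besides the shell and the picture viewer there is one more tool, called after ">>>" as a command line: name --pt "numbers of a row" for each row, then --argument value for the rest. arm_command: Moves the arm, as the interface text tells. Its arguments: {"type":"object","properties":{"plan":{"type":"array","items":{"type":"array","items":{"type":"number"}}},"grip_force":{"type":"number"}},"required":["plan"]}

```bash
mkdir -p pics; cat > h.py <<'E'
import numpy as np,cv2
from workcell import arm
from scipy.spatial.transform import Rotation as R
def snap(n,f):
    d=arm.get_image(n); np.savez('pics/'+f+'.npz',**{k:np.array(v) for k,v in d.items()})
    cv2.imwrite('pics/'+f+'.png',np.array(d['image'])[:,:,::-1]); print(n,{k:np.array(v).shape for k,v in d.items()},np.round(d['xyz'],3),np.round(d['orientation'],3)); return d
def load(f): return dict(np.load('pics/'+f+'.npz'))
def rot(q): return R.from_quat([q[1],q[2],q[3],q[0]])
def ray(d,u,v,z):
    K=d['intrinsics'];p=np.array([(u-K[0,2])/K[0,0],-(v-K[1,2])/K[1,1],-1.]);w=rot(d['orientation']).apply(p);c=np.array(d['xyz'])
    return c+w*(z-c[2])/w[2]
def proj(d,P):
    c=rot(d['orientation']).inv().apply(np.array(P)-d['xyz']);K=d['intrinsics']
    return np.array([K[0,2]+K[0,0]*c[...,0]/-c[...,2],K[1,2]+K[1,1]*c[...,1]/c[...,2]]).T
def crop(f,x0,y0,x1,y1,s,o):
    im=cv2.imread('pics/'+f+'.png')[y0:y1,x0:x1];cv2.imwrite('pics/'+o+'.png',cv2.resize(im,None,fx=s,fy=s,interpolation=cv2.INTER_CUBIC))
E
python3 - <<'E'
from h import *
for n in ['scene','top','wrist']:
    d=snap(n,n+'0');print(d.keys(),d['intrinsics'])
s=arm.get_state();print(s)
E
```

```text
scene {'image': (480, 640, 3), 'intrinsics': (3, 3), 'xyz': (3,), 'orientation': (4,)} [0.255 0.995 0.84 ] [-0.139 -0.074  0.448  0.88 ]
dict_keys(['image', 'intrinsics', 'xyz', 'orientation']) [[540.33035044   0.         319.90517888]
 [  0.         540.33035044 242.59357813]
 [  0.           0.           1.        ]]
top {'image': (480, 640, 3), 'intrinsics': (3, 3), 'xyz': (3,), 'orientation': (4,)} [0.47  0.048 1.233] [ 0.712  0.027 -0.034 -0.701]
dict_keys(['image', 'intrinsics', 'xyz', 'orientation']) [[481.77634899   0.         324.9366324 ]
 [  0.         481.77634899 243.55071109]
 [  0.           0.           1.        ]]
wrist {'image': (480, 640, 3), 'intrinsics': (3, 3), 'xyz': (3,), 'orientation': (4,)} [0.149 0.535 0.375] [ 0.827 -0.135 -0.088  0.538]
dict_keys(['image', 'intrinsics', 'xyz', 'orientation']) [[346.24185021   0.         321.37173818]
 [  0.         346.24185021 239.09050759]
 [  0.           0.           1.        ]]
{'time': 0.15, 'q': array([ 9.37729967e-01,  3.81085623e-01,  1.29802428e+00, -4.86945348e-06,
        1.46362227e+00, -2.15261705e-01]), 'qd': array([ 0.00106169, -0.0020193 , -0.0031911 ,  0.00098764,  0.00138957,
       -0.00189902]), 'effort': array([ 2.14144791e-03, -4.48630178e+01, -2.31344676e+01, -1.63345749e-04,
        3.82185972e-03, -2.25022382e-05]), 'position': array([0.22301705, 0.50251696, 0.23085082]), 'tcp_rot': array([-2.32283676e-04,  2.07385927e-01,  9.78259042e-01, -5.20265636e-04]), 'contact_force': array([ 0.25885857, -0.07358373,  0.86308454]), 'wrist_torque': array([ 0.0455418 , -0.01900144,  0.02478494]), 'opening': 0.08533699190528249}
```

View pics/scene0.png

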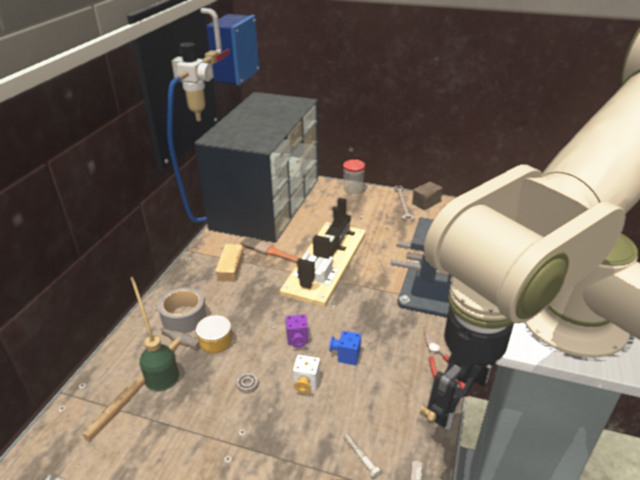

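View pics/top0.png

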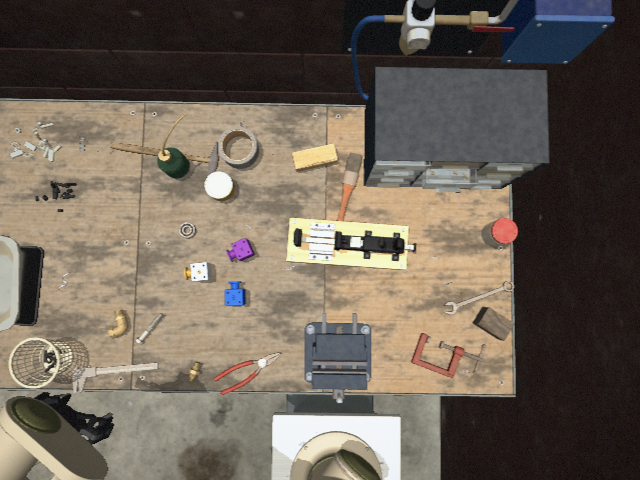

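View pics/wrist0.png

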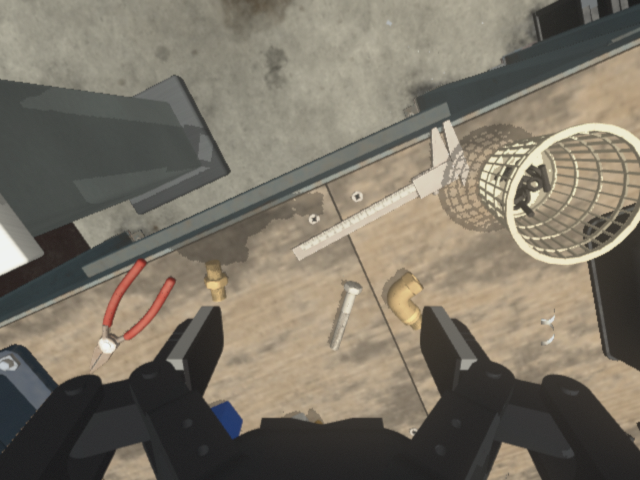

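```bash
python3 - <<'E'
from h import *
crop('top0',270,200,430,290,5,'c1');crop('top0',170,225,270,315,6,'c2')
crop('scene0',270,190,370,310,5,'c3');crop('scene0',270,300,370,400,6,'c4')
d=load('top0')
for u,v,z in [(199,271,.05),(240,250,.05),(405,243,.124),(297,239,.099)]: print(ray(d,u,v,z))
E
```

```text
[0.50113422 0.34424701 0.05      ]
[0.55427816 0.2457409  0.05      ]
[ 0.57158604 -0.1473796   0.124     ]
[0.57908608 0.10388814 0.099     ]
```

View pics/c1.png

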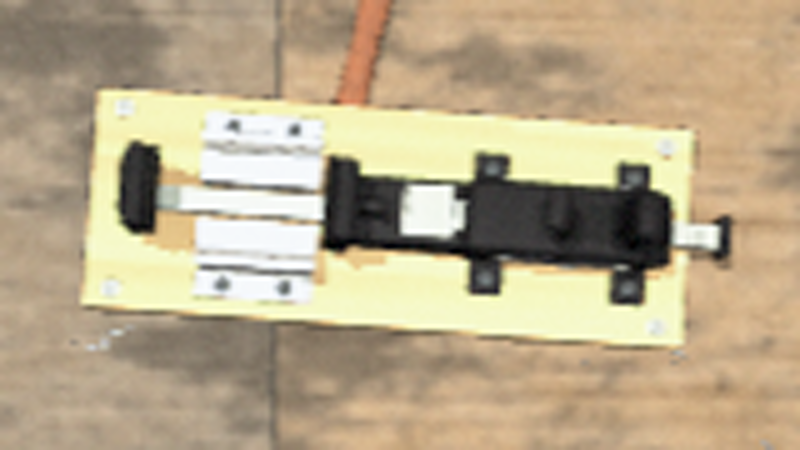

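View pics/c2.png

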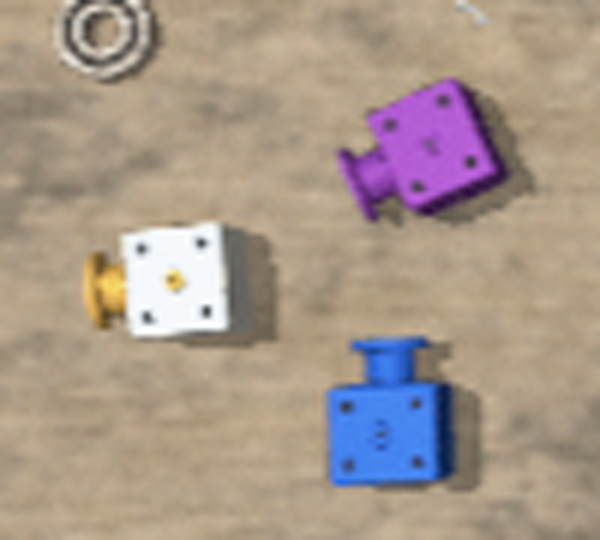

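View pics/c3.png

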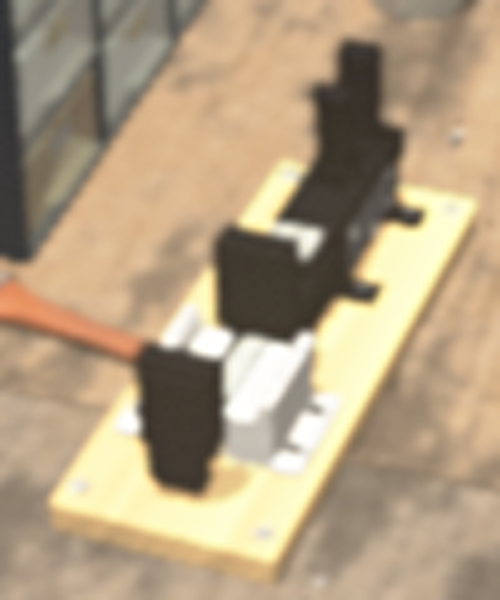

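View pics/c4.png

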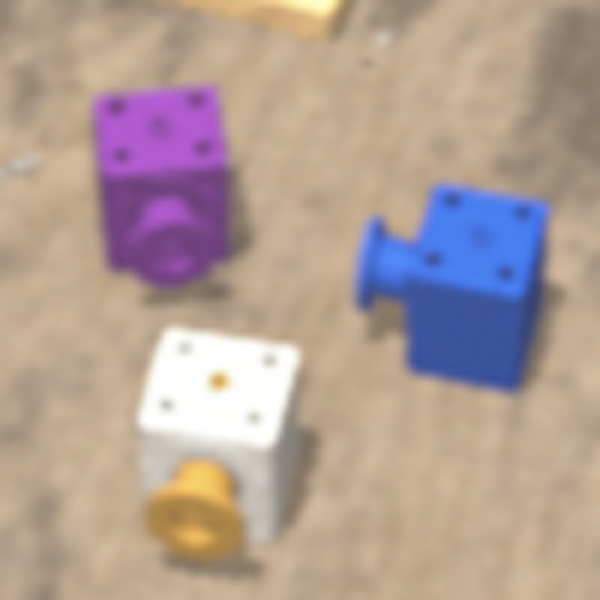

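```bash
python3 - <<'E'
from h import *
d=load('top0')
b=[ray(d,270+x/5,200+y/5,.018) for x,y in [(98,90),(695,130),(684,347),(82,305)]]
b=np.array(b);print(b.round(4));print([np.linalg.norm(b[i]-b[i-1]) for i in range(4)],b.mean(0))
e=(b[0]+b[3]-b[1]-b[2]);ang=np.arctan2(-e[0],e[1]);print('clamp yaw',np.degrees(ang))
p=np.array([ray(d,170+x/6,225+y/6,.05) for x,y in [(121,235),(220,224),(228,330),(133,337)]])
print(p.round(4),p.mean(0),[np.linalg.norm(p[i]-p[i-1]) for i in range(4)])
e=(p[0]+p[3]-p[1]-p[2]);print('ped yaw',np.degrees(np.arctan2(-e[0],e[1])))
e=(p[0]+p[1]-p[2]-p[3]);print('ped yaw x',np.degrees(np.arctan2(e[1],e[0])))
bf=ray(d,170+97/6,225+290/6,.027);print('bush',bf)
o=b.mean(0);yv=np.array([-np.sin(ang),np.cos(ang)]);xv=np.array([yv[1],-yv[0]])
def cl(u,v,z):
    q=ray(d,u,v,z)-o; return (q[:2]@xv*1000).round(1),(q[:2]@yv*1000).round(1)
for n,x,y,z in [('fj left',328,200,.099),('fj right',358,200,.099),('fj',342,160,.099),('fj',337,245,.099),('mj face',157,188,.099),('mjfar',120,188,.099),('mj',140,143,.099),('mj',137,230,.099),('handle back',670,230,.11),('tab',401,210,.069),('tab',462,210,.069),('tab',430,184,.069),('tab',430,237,.069),('railL',197,240,.046),('railR',322,240,.046),('chk',260,150,.057),('chk',255,253,.057)]: print(n,cl(270+x/5,200+y/5,z))
E
```

```text
[[ 0.6401  0.1278  0.018 ]
 [ 0.6249 -0.1762  0.018 ]
 [ 0.5144 -0.1707  0.018 ]
 [ 0.5307  0.1335  0.018 ]]
[np.float64(0.10960136395771107), np.float64(0.30435533891959426), np.float64(0.11055889602680763), np.float64(0.3045508316847868)] [ 0.57752509 -0.0213864   0.018     ]
clamp yaw -2.9690765289226957
[[0.5175 0.3665 0.05  ]
 [0.5226 0.3263 0.05  ]
 [0.4795 0.3215 0.05  ]
 [0.4761 0.3599 0.05  ]] [0.4989389  0.34354951 0.05      ] [np.float64(0.04191775928242631), np.float64(0.04046323452689629), np.float64(0.04337063697291843), np.float64(0.038608412000812505)]
ped yaw 6.2446339431612845
ped yaw x 7.668973476047773
bush [0.49541231 0.38168505 0.027     ]
fj left (np.float64(-1.0), np.float64(34.0))
fj right (np.float64(-0.1), np.float64(19.8))
fj (np.float64(18.4), np.float64(28.6))
fj (np.float64(-22.1), np.float64(28.4))
mj face (np.float64(-0.9), np.float64(115.1))
mjfar (np.float64(-2.1), np.float64(132.5))
mj (np.float64(19.9), np.float64(124.6))
mj (np.float64(-21.4), np.float64(123.0))
handle back (np.float64(-5.2), np.float64(-126.6))
tab (np.float64(-0.6), np.float64(-2.5))
tab (np.float64(1.4), np.float64(-32.0))
tab (np.float64(13.0), np.float64(-15.7))
tab (np.float64(-12.7), np.float64(-17.3))
railL (np.float64(-20.2), np.float64(95.9))
railR (np.float64(-15.9), np.float64(34.3))
chk (np.float64(25.3), np.float64(67.9))
chk (np.float64(-25.4), np.float64(66.8))
```

```bash
cat >> h.py <<'E'
def down(phi): # tool pointing down, tool y at phi deg from world x
    f=np.radians(phi); y=np.array([np.cos(f),np.sin(f),0]);x=np.array([-y[1],y[0],0]);return R.from_matrix(np.array([x,y,[0,0,-1]]).T)
def rel(pos,phi,s=None):
    s=s or arm.get_state();r=rot(s['tcp_rot']);t=r.inv().apply(np.array(pos)-s['position'])*100
    w=(r.inv()*down(phi)).as_rotvec(degrees=True);print('shift cm',t.round(2),'turn',w.round(2))
def st():
    s=arm.get_state();y=rot(s['tcp_rot']).as_matrix();print('t',round(s['time'],2),'p',s['position'].round(4),'phi',np.degrees(np.arctan2(y[1,1],y[0,1])).round(2),'zax',y[:,2].round(3),'F',s['contact_force'].round(1),'M',s['wrist_torque'].round(2),'op',round(s['opening'],4),'q',s['q'].round(2))
E
python3 - <<'E'
from h import *
d=load('wrist0');print(proj(d,[[.223,.503,.231],[.223,.503,.1],[.223,.503,0]]))
rel([.499,.343,.15],6.5);st()
E
```

```text
[[322.27082062 304.70764618]
 [321.99542662 225.72446716]
 [321.90609525 200.10417159]]
shift cm [-31.7   -3.37   8.08] turn [-7.000e-02  2.000e-02  5.956e+01]
t 0.15 p [0.223  0.5025 0.2309] phi 66.06 zax [-0.001 -0.001 -1.   ] F [ 0.3 -0.1  0.9] M [ 0.05 -0.02  0.02] op 0.0853 q [ 0.94  0.38  1.3  -0.    1.46 -0.22]
```

The aluminium block at top (199,271) has a brass nipple and a brass bush, so it is the pedestal. The look-alikes are purple at (240,250) and blue at (235,293), and both crops show them clearly coloured. I'll move above the pedestal.

>>> arm_command --pt "8.5 -4.8 -0.5 1.2 0 0 9" --pt "8.5 -9.6 -1 2.4 0 0 18" --pt "8.5 -14.4 -1.5 3.6 0 0 27" --pt "8.5 -19.2 -2 4.8 0 0 36" --pt "8.5 -24 -2.5 6 0 0 45" --pt "8.5 -28.8 -3 7.2 0 0 54" --pt "8.5 -31.7 -3.4 8.1 0 0 59.5" --pt "8.5 -31.7 -3.4 8.1 0 0 59.5"

```text
time: 1.15
position: [0.5001, 0.3416, 0.149]
tcp_rot: [-0.0, 0.667, 0.745, -0.001]
contact_force: [-0.1, 0.1, 0.9]
opening: 0.0854
```

```bash
python3 - <<'E'
from h import *
st();d=snap('wrist','w1');print(proj(d,arm.get_state()['position']))
E
```

```text
t 1.15 p [0.5001 0.3416 0.149 ] phi 6.4 zax [-0.002 -0.001 -1.   ] F [-0.1  0.1  0.9] M [-0.01  0.01  0.02] op 0.0854 q [ 0.4   0.54  1.26 -0.    1.33  0.29]
wrist {'image': (480, 640, 3), 'intrinsics': (3, 3), 'xyz': (3,), 'orientation': (4,)} [0.492 0.423 0.293] [ 0.985 -0.161 -0.008  0.055]
[317.37271997 304.89294995]
```

View pics/w1.png

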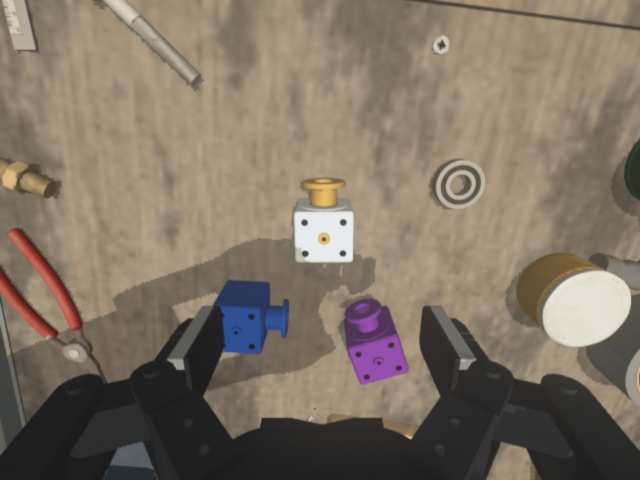

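```bash
python3 - <<'E'
from h import *
crop('w1',270,160,380,280,5,'c5')
d=load('w1')
E
```

```text
(no output)
```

View pics/c5.png

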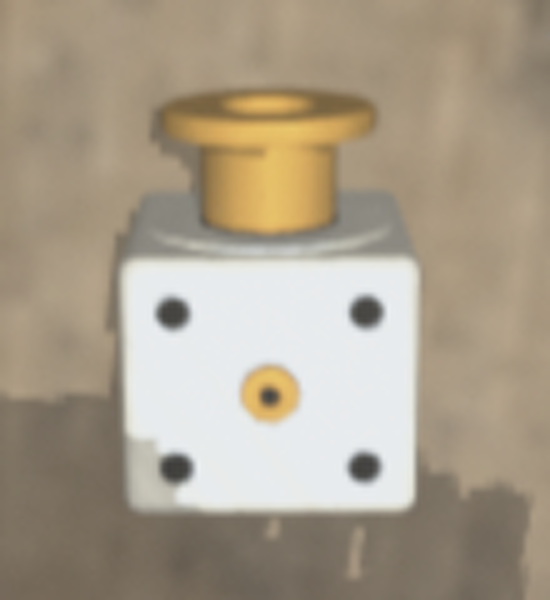

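```bash
python3 - <<'E'
from h import *
d=load('w1')
p=np.array([ray(d,270+x/5,160+y/5,.05) for x,y in [(122,258),(418,258),(414,511),(127,511)]])
c=p.mean(0);print(p.round(4),c,[np.linalg.norm(p[i]-p[i-1]).round(4) for i in range(4)])
e=p[1]-p[0]+p[2]-p[3];print(np.degrees(np.arctan2(e[1],e[0])))
h=np.array([ray(d,270+x/5,160+y/5,.05) for x,y in [(172,313),(366,312),(365,467),(176,467)]])
e=h[1]-h[0]+h[2]-h[3];print(h.mean(0),np.degrees(np.arctan2(e[1],e[0])),ray(d,270+270/5,160+390/5,.051))
rel([c[0],c[1],.013],6.2)
E
```

```text
[[0.4794 0.3601 0.05  ]
 [0.5218 0.3649 0.05  ]
 [0.5267 0.3258 0.05  ]
 [0.4835 0.321  0.05  ]] [0.50284638 0.34294314 0.05      ] [np.float64(0.0394), np.float64(0.0427), np.float64(0.0394), np.float64(0.0434)]
6.427206428218191
[0.50283338 0.34242363 0.05      ] 6.5803800375933115 [0.50281095 0.34289853 0.051     ]
shift cm [ 0.    0.39 13.67] turn [-0.08  0.01  0.35]
```

>>> arm_command --pt "8.5 0 0.3 3.5 0 0 0" --pt "8.5 0 0.3 7 0 0 0" --pt "8.5 0 0.3 10.5 0 0 0" --pt "8.5 0 0.3 12.6 0 0 0" --pt "8.5 0 0.3 13.6 0 0 0" --pt "6 0 0.3 13.6 0 0 0" --pt "4 0 0.3 13.6 0 0 0" --pt "3.5 0 0.3 13.6 0 0 0" --grip_force 45

```text
time: 2.2
position: [0.5024, 0.3436, 0.0156]
tcp_rot: [0.0, 0.665, 0.746, 0.001]
contact_force: [-1.3, 1.2, 4.6]
opening: 0.0437
```

```bash
python3 - <<'E'
from h import *
st();snap('wrist','w2')
E
```

```text
t 2.2 p [0.5024 0.3436 0.0156] phi 6.57 zax [ 0.002  0.001 -1.   ] F [-1.3  1.2  4.6] M [0.03 0.3  0.01] op 0.0437 q [0.41 0.7  1.4  0.   1.04 0.29]
wrist {'image': (480, 640, 3), 'intrinsics': (3, 3), 'xyz': (3,), 'orientation': (4,)} [0.494 0.424 0.159] [ 0.985 -0.161 -0.01   0.056]
```

View pics/w2.png

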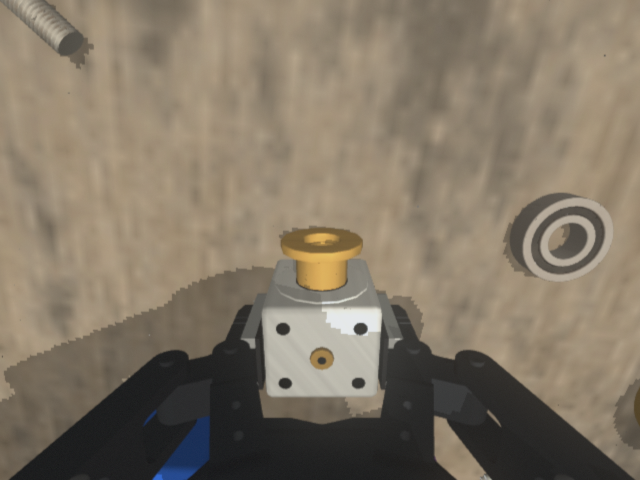

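```bash
python3 - <<'E'
from h import *
d=load('w2');s=arm.get_state();q=ray(d,321.5,357.5,.052);print(q,rot(s['tcp_rot']).inv().apply(q-s['position']))
a=np.radians(-2.97);yv=np.array([-np.sin(a),np.cos(a)]);xv=np.array([yv[1],-yv[0]]);o=np.array([.5775,-.0214])-.0268*yv-.0006*xv
print('origin',o,'nest',o+.081*yv,'trig',o-.048*yv,'tab',o+.01*yv)
n=o+.081*yv;rel([n[0]-.02,n[1]+.05,.2],-3)
E
```

```text
[0.5034233  0.34292205 0.052     ] [-0.00082111  0.0010284  -0.03641373]
origin [ 0.57551222 -0.04813291] nest [0.57970907 0.03275829] trig [ 0.57302519 -0.09606844] tab [ 0.57603035 -0.03814635]
shift cm [-26.56   2.74 -18.46] turn [ 0.09 -0.05  9.57]
```

>>> arm_command --pt "3.5 0 0 -0.7 0 0 0" --pt "3.5 0 0 -3 0 0 0" --pt "3.5 0 0 -7 0 0 0" --pt "3.5 0 0 -11 0 0 0" --pt "3.5 0 0 -15 0 0 0" --pt "3.5 0 0 -18 0 0 0" --pt "3.5 0 0 -18.5 0 0 0" --pt "3.5 0 0 -18.5 0 0 0"

```text
time: 3.25
position: [0.5016, 0.3431, 0.1982]
tcp_rot: [-0.0, 0.665, 0.746, -0.001]
contact_force: [-0.6, 0.3, -5.3]
opening: 0.0434
```

```bash
python3 - <<'E'
from h import *
st()
a=np.radians(-2.97);yv=np.array([-np.sin(a),np.cos(a)]);xv=np.array([yv[1],-yv[0]]);o=np.array([.5775,-.0214])-.0268*yv-.0006*xv
n=o+.081*yv;rel([n[0],n[1]+.007,.2],-3)
E
```

```text
t 3.25 p [0.5016 0.3431 0.1982] phi 6.56 zax [-0.002 -0.001 -1.   ] F [-0.6  0.3 -5.3] M [-0.03 -0.03  0.02] op 0.0434 q [ 0.41  0.51  1.18 -0.    1.45  0.29]
shift cm [-31.02   4.29  -0.17] turn [-0.1   0.04  9.56]
```

>>> arm_command --pt "3.5 -3 0.4 0 0 0 1" --pt "3.5 -8 1.1 0 0 0 2.5" --pt "3.5 -13 1.8 0 0 0 4" --pt "3.5 -18 2.5 0 0 0 5.5" --pt "3.5 -23 3.2 0 0 0 7" --pt "3.5 -28 3.9 0 0 0 8.6" --pt "3.5 -31 4.3 0 0 0 9.6" --pt "3.5 -31 4.3 0 0 0 9.6"

```text
time: 4.25
position: [0.58, 0.0382, 0.1973]
tcp_rot: [-0.001, 0.727, 0.687, -0.001]
contact_force: [0.6, 1.9, -4.5]
opening: 0.0434
```

```bash
python3 - <<'E'
from h import *
st();snap('wrist','w3');snap('top','t3');crop('t3',270,180,430,290,5,'c6')
E
```

```text
t 4.25 p [0.58   0.0382 0.1973] phi -3.23 zax [-0.003  0.    -1.   ] F [ 0.6  1.9 -4.5] M [ 0.03 -0.03 -0.01] op 0.0434 q [-0.14  0.46  1.26 -0.    1.42 -0.08]
wrist {'image': (480, 640, 3), 'intrinsics': (3, 3), 'xyz': (3,), 'orientation': (4,)} [0.586 0.12  0.341] [ 0.987 -0.161  0.006 -0.028]
top {'image': (480, 640, 3), 'intrinsics': (3, 3), 'xyz': (3,), 'orientation': (4,)} [0.47  0.048 1.233] [ 0.712  0.027 -0.034 -0.701]
```

View pics/w3.png

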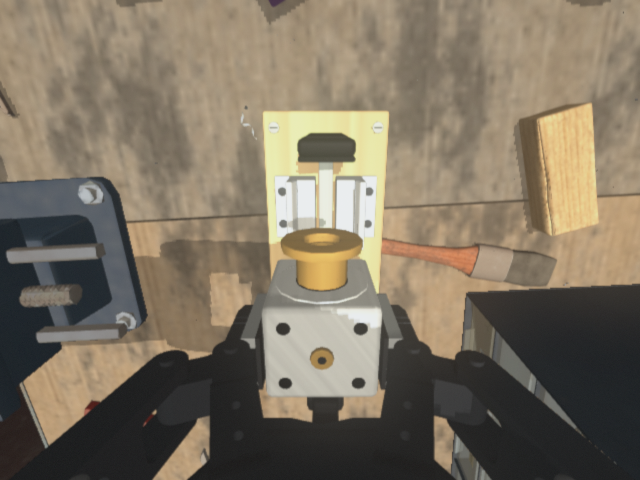

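View pics/c6.png

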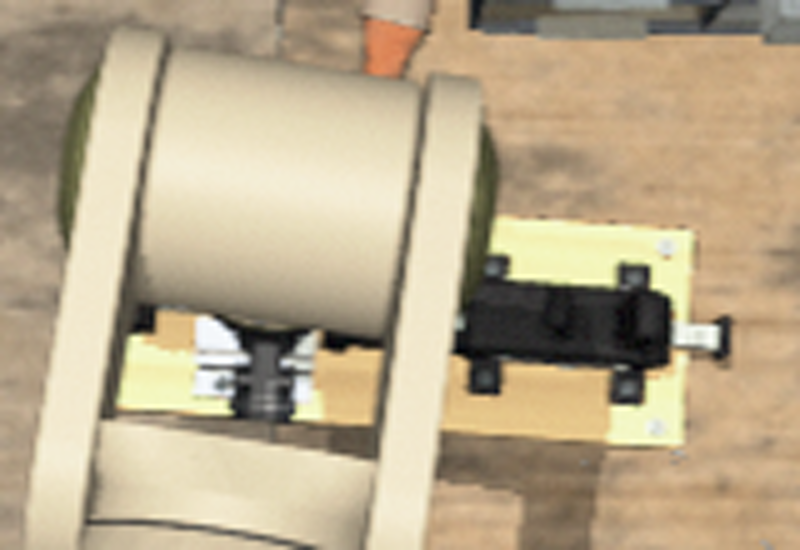

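```bash
python3 - <<'E'
from h import *
crop('w3',250,100,400,240,5,'c7')
E
```

```text
(no output)
```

View pics/c7.png

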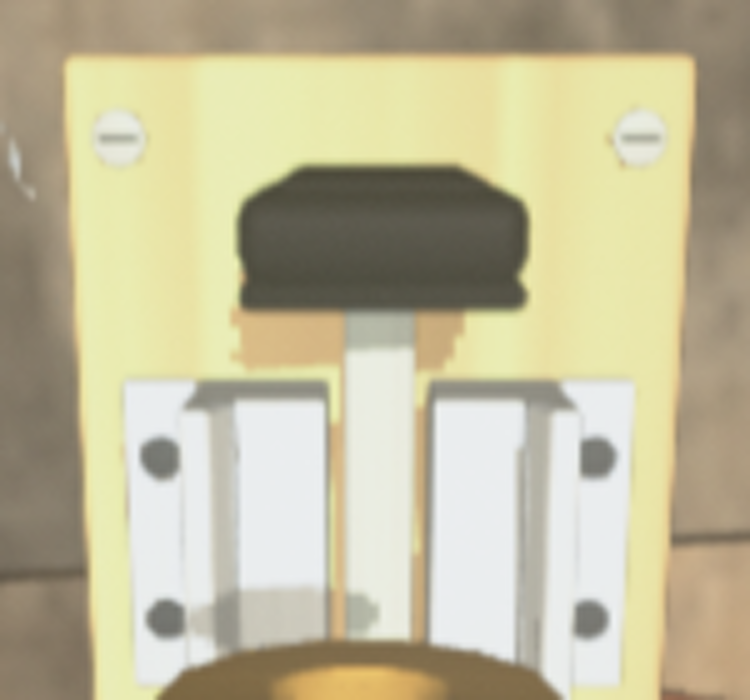

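```bash
python3 - <<'E'
from h import *
d=load('w3');s=arm.get_state();r=rot(s['tcp_rot'])
def P(x,y,z):return ray(d,250+x/5,100+y/5,z)
def pr(n,a,b): 
    m=(a+b)/2;e=b-a;print(n,m.round(4),'width',np.linalg.norm(e).round(4),'xaxis',np.degrees(np.arctan2(e[1],e[0])).round(2),'tool',r.inv().apply(m-s['position']).round(4))
pr('screws',P(119,137,.018),P(640,137,.018))
pr('board corners',P(66,60,.018),P(695,60,.018))
pr('railin',P(328,400,.046),P(431,400,.046))
pr('cheekin',P(237,405,.046),P(524,405,.046))
pr('cheekout',P(184,410,.057),P(580,410,.057))
pr('cheekout lo',P(185,600,.057),P(578,600,.057))
pr('jaw',P(240,290,.099),P(528,290,.099))
pr('jawface',P(240,308,.099),P(528,308,.099))
pr('rail ends',P(237,385,.046),P(524,385,.046))
q=ray(d,321.5,357.5,s['position'][2]+.0364);print('nipple',r.inv().apply(q-s['position']))
# bush column
pr('bush',ray(d,281,243,s['position'][2]+.0115),ray(d,363,243,s['position'][2]+.0115))
E
```

```text
screws [0.5889 0.1156 0.018 ] width 0.0925 xaxis -3.23 tool [0.0754 0.0058 0.1799]
board corners [0.5898 0.1284 0.018 ] width 0.1102 xaxis -3.23 tool [0.0883 0.0059 0.1799]
railin [0.5865 0.0735 0.046 ] width 0.0175 xaxis -3.2 tool [0.0332 0.0055 0.1519]
cheekin [0.5866 0.0726 0.046 ] width 0.0488 xaxis -3.2 tool [0.0324 0.0057 0.1519]
cheekout [0.5868 0.0735 0.057 ] width 0.0649 xaxis -3.2 tool [0.0333 0.0058 0.1409]
cheekout lo [0.585  0.0413 0.057 ] width 0.0668 xaxis -3.18 tool [0.001  0.0057 0.1409]
jaw [0.5878 0.0967 0.099 ] width 0.0394 xaxis -3.21 tool [0.0565 0.0055 0.0989]
jawface [0.5877 0.0943 0.099 ] width 0.0395 xaxis -3.21 tool [0.0541 0.0055 0.0989]
rail ends [0.5868 0.076  0.046 ] width 0.0487 xaxis -3.2 tool [0.0357 0.0057 0.1519]
nipple [-0.00239154  0.00166236 -0.03640618]
bush [0.5834 0.0738 0.2094] width 0.033 xaxis -3.17 tool [ 0.0335  0.002  -0.0115]
```

>>> arm_command --pt "3.5 0 0.15 1 0 0 0" --pt "3.5 0 0.3 3 0 0 0" --pt "3.5 0 0.3 5 0 0 0" --pt "3.5 0 0.3 7 0 0 0" --pt "3.5 0 0.3 9 0 0 0" --pt "3.5 0 0.3 10.5 0 0 0" --pt "3.5 0 0.3 11 0 0 0" --pt "3.5 0 0.3 11 0 0 0"

```text
time: 5.35
position: [0.5833, 0.0403, 0.0893]
tcp_rot: [-0.0, 0.725, 0.688, 0.0]
contact_force: [0.4, -0.6, -4.8]
opening: 0.0434
```

```bash
python3 - <<'E'
from h import *
st();snap('wrist','w4');snap('scene','s4');crop('s4',260,150,380,320,3.5,'c8');crop('w4',230,150,410,400,2.4,'c9')
E
```

```text
t 5.35 p [0.5833 0.0403 0.0893] phi -3.02 zax [ 0.  0. -1.] F [ 0.4 -0.6 -4.8] M [-0.02  0.05 -0.05] op 0.0434 q [-0.13  0.57  1.41  0.    1.16 -0.08]
wrist {'image': (480, 640, 3), 'intrinsics': (3, 3), 'xyz': (3,), 'orientation': (4,)} [0.589 0.122 0.233] [ 0.987 -0.161  0.004 -0.026]
scene {'image': (480, 640, 3), 'intrinsics': (3, 3), 'xyz': (3,), 'orientation': (4,)} [0.255 0.995 0.84 ] [-0.139 -0.074  0.448  0.88 ]
```

View pics/w4.png

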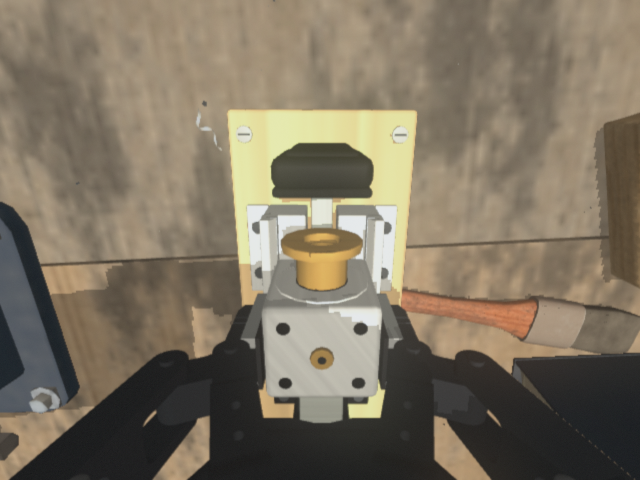

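View pics/c8.png

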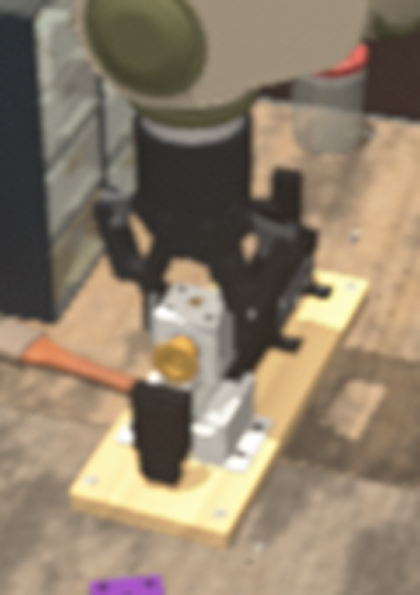

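View pics/c9.png

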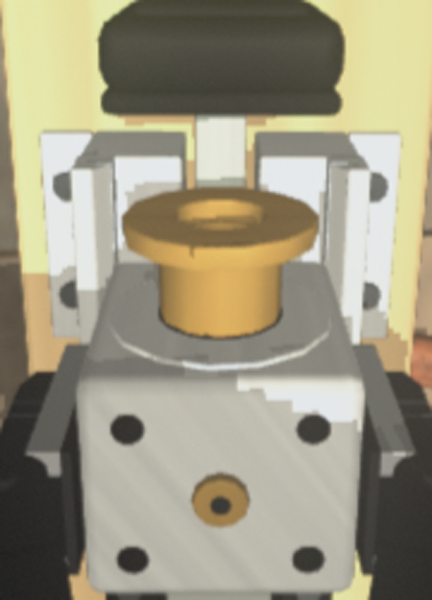

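>>> arm_command --pt "3.5 0.2 0 0.5 0 0 0" --pt "3.5 0.2 0 1.0 0 0 0" --pt "3.5 0.2 0 1.4 0 0 0" --pt "3.5 0.2 0 1.8 0 0 0" --pt "3.5 0.2 0 2.1 0 0 0" --pt "3.5 0.2 0 2.35 0 0 0" --pt "3.5 0.2 0 2.55 0 0 0" --pt "3.5 0.2 0 2.6 0 0 0"

```text
time: 6.45
position: [0.5833, 0.0421, 0.0632]
tcp_rot: [-0.0, 0.726, 0.688, -0.0]
contact_force: [0.3, -0.5, -3.4]
opening: 0.0437
```

```bash
python3 - <<'E'
from h import *
st();snap('wrist','w5')
E
```

```text
t 6.45 p [0.5833 0.0421 0.0632] phi -3.04 zax [-0.  0. -1.] F [ 0.3 -0.5 -3.4] M [-0.01 -0.01 -0.03] op 0.0437 q [-0.13  0.61  1.43  0.    1.1  -0.08]
wrist {'image': (480, 640, 3), 'intrinsics': (3, 3), 'xyz': (3,), 'orientation': (4,)} [0.589 0.123 0.207] [ 0.987 -0.161  0.004 -0.026]
```

View pics/w5.png

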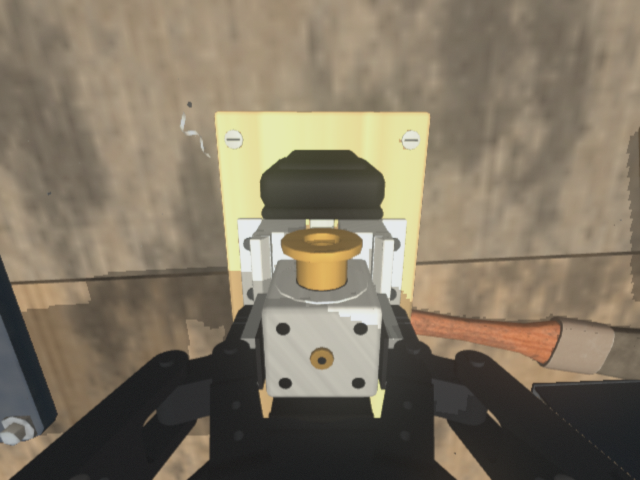

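>>> arm_command --pt "3.5 0 0 0.1 0 0 0" --pt "3.5 0 0 0.2 0 0 0" --pt "3.5 0 0 0.25 0 0 0" --pt "3.5 0 0 0.25 0 0 0" --pt "4.6 0 0 0.2 0 0 0" --pt "5.5 0 0 0.1 0 0 0" --pt "6.5 0 0 0 0 0 0" --pt "7 0 0 0 0 0 0"

```text
time: 7.5
position: [0.5834, 0.0421, 0.0634]
tcp_rot: [0.0, 0.726, 0.688, 0.0]
contact_force: [0.7, 0.6, -1.0]
opening: 0.0701
```

```bash
python3 - <<'E'
from h import *
st();snap('wrist','w6')
E
```

```text
t 7.5 p [0.5834 0.0421 0.0634] phi -3.04 zax [ 0. -0. -1.] F [ 0.7  0.6 -1. ] M [ 0.01  0.04 -0.04] op 0.0701 q [-0.13  0.61  1.43  0.    1.1  -0.08]
wrist {'image': (480, 640, 3), 'intrinsics': (3, 3), 'xyz': (3,), 'orientation': (4,)} [0.589 0.123 0.207] [ 0.987 -0.161  0.004 -0.026]
```

View pics/w6.png

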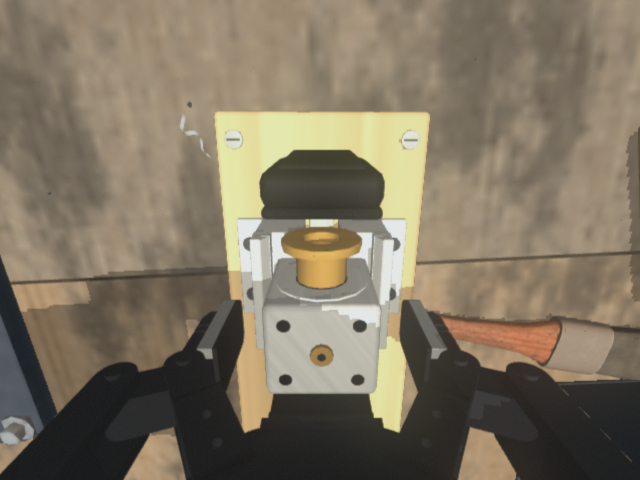

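```bash
python3 - <<'E'
from h import *
d=load('top0')
for u,v,z in [(375,187,0),(510,187,0),(375,70,.3),(375,180,.3)]: print(ray(d,u,v,z))
yv=np.array([.0532,.9986]);o=np.array([.5789,-.047])
c=o-.073*yv;print(c);rel([c[0],c[1],.2],86.95)
E
```

```text
[ 0.72768779 -0.09090956  0.        ]
[ 0.73399527 -0.443048    0.        ]
[ 0.90349982 -0.05558073  0.3       ]
[ 0.67906469 -0.05710305  0.3       ]
[ 0.5750164 -0.1198978]
shift cm [-16.22   0.03 -13.67] turn [ 1.000e-02  0.000e+00 -8.999e+01]
```

>>> arm_command --pt "7 0 0 -1.5 0 0 0" --pt "8 0 0 -5 0 0 0" --pt "8.5 0 0 -9 0 0 0" --pt "8.5 0 0 -13 0 0 -5" --pt "8.5 -2 0 -13.7 0 0 -15" --pt "8.5 -5 0 -13.7 0 0 -25" --pt "8.5 -8 0 -13.7 0 0 -35" --pt "8.5 -11 0 -13.7 0 0 -45"

```text
time: 8.55
position: [0.5774, -0.0686, 0.2015]
tcp_rot: [0.001, 0.404, 0.915, 0.0]
contact_force: [0.9, -0.3, 0.9]
opening: 0.0851
```

```bash
python3 - <<'E'
from h import *
st()
yv=np.array([.0532,.9986]);o=np.array([.5789,-.047])
c=o-.073*yv;print(c);rel([c[0],c[1],.2],86.95)
E
```

```text
t 8.55 p [ 0.5774 -0.0686  0.2015] phi 42.3 zax [ 0.001 -0.    -1.   ] F [ 0.9 -0.3  0.9] M [-0.01 -0.01  0.01] op 0.0851 q [-0.32  0.46  1.26  0.    1.42 -1.06]
[ 0.5750164 -0.1198978]
shift cm [-3.63 -3.63  0.15] turn [ 1.000e-02  7.000e-02 -4.465e+01]
```

>>> arm_command --pt "8.5 -1 -1 0 0 0 -9" --pt "8.5 -2 -2 0 0 0 -18" --pt "8.5 -3 -3 0 0 0 -27" --pt "8.5 -3.6 -3.6 0 0 0 -36" --pt "8.5 -3.6 -3.6 0 0 0 -44.5" --pt "8.5 -3.6 -3.6 0 0 0 -44.7" --pt "8.5 -3.6 -3.6 0 0 0 -44.7" --pt "8.5 -3.6 -3.6 0 0 0 -44.7"

```text
time: 9.55
position: [0.5748, -0.1185, 0.2005]
tcp_rot: [0.0, 0.03, 1.0, -0.0]
contact_force: [-1.0, -0.1, 0.0]
opening: 0.085
```

```bash
python3 - <<'E'
from h import *
st();snap('wrist','w7');snap('top','t7');crop('t7',270,200,430,290,5,'c10');snap('scene','s7');crop('s7',260,150,380,320,3.5,'c11')
E
```

```text
t 9.55 p [ 0.5748 -0.1185  0.2005] phi 86.58 zax [ 0. -0. -1.] F [-1.  -0.1  0. ] M [ 0.03 -0.05  0.05] op 0.085 q [-0.4   0.47  1.24 -0.    1.43 -1.92]
wrist {'image': (480, 640, 3), 'intrinsics': (3, 3), 'xyz': (3,), 'orientation': (4,)} [ 0.494 -0.114  0.344] [ 0.718 -0.117 -0.111  0.677]
top {'image': (480, 640, 3), 'intrinsics': (3, 3), 'xyz': (3,), 'orientation': (4,)} [0.47  0.048 1.233] [ 0.712  0.027 -0.034 -0.701]
scene {'image': (480, 640, 3), 'intrinsics': (3, 3), 'xyz': (3,), 'orientation': (4,)} [0.255 0.995 0.84 ] [-0.139 -0.074  0.448  0.88 ]
```

View pics/w7.png

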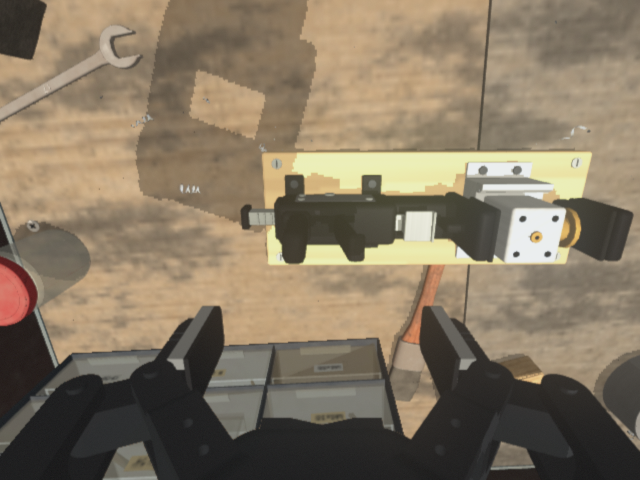

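View pics/c10.png

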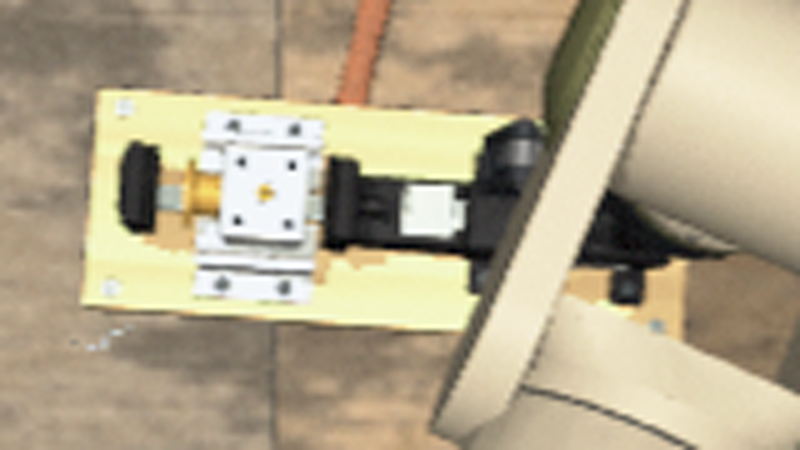

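View pics/c11.png

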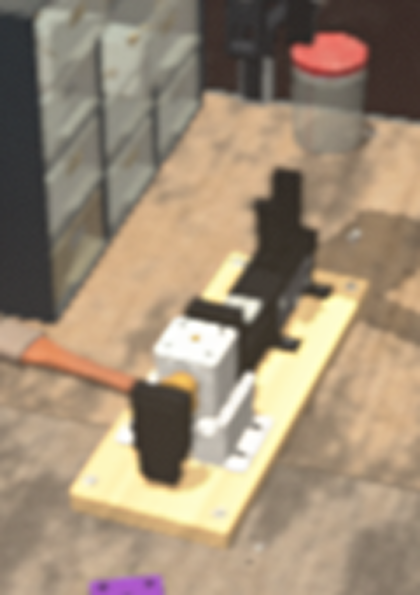

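```bash
python3 - <<'E'
from h import *
crop('w7',235,170,465,275,3.4,'c12')
E
```

```text
(no output)
```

View pics/c12.png

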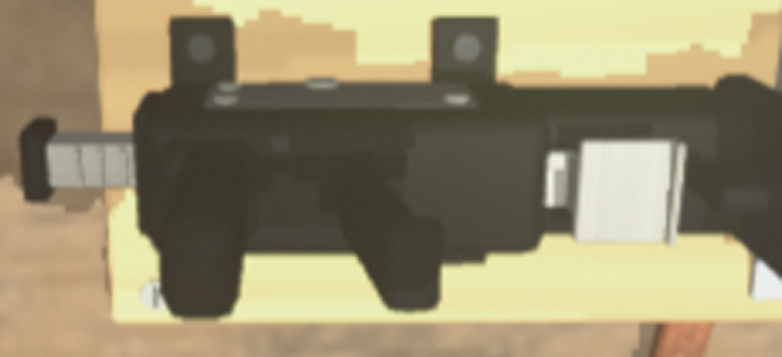

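```bash
cat >> h.py <<'E'
YV=np.array([.0532,.9986]);XV=np.array([.9986,-.0532])
def C(o,x,y,z):
    q=np.array(o)+XV*x+YV*y;return [q[0],q[1],z]
E
cat > ov.py <<'E'
from h import *
import sys
f=sys.argv[1];o=[float(sys.argv[2]),float(sys.argv[3])];x0,y0,x1,y1=map(int,sys.argv[4:8]);s=float(sys.argv[8])
d=load(f);im=cv2.imread('pics/'+f+'.png');im=(255*(im/255.)**.45).astype('uint8')[y0:y1,x0:x1];im=cv2.resize(im,None,fx=s,fy=s,interpolation=cv2.INTER_CUBIC)
def box(X,Y,Z,c):
    P=np.array([C(o,x,y,z) for z in Z for x,y in [(X[0],Y[0]),(X[1],Y[0]),(X[1],Y[1]),(X[0],Y[1])]])
    p=((proj(d,P)-[x0,y0]+.5)*s).astype(int)
    for a in range(4):
        cv2.line(im,tuple(map(int,p[a+4])),tuple(map(int,p[(a+1)%4+4])),c,1)
h=.001
box((-12*h,12*h),(-98*h,-82*h),(.07,.124),(0,0,255))
box((-10*h,10*h),(-56*h,-48*h),(.1,.123),(0,255,0))
box((-13*h,13*h),(-2*h,22*h),(.06,.069),(255,0,0))
box((-20*h,20*h),(45*h,61*h),(.06,.099),(255,0,255))
cv2.imwrite('pics/'+sys.argv[9]+'.png',im)
E
python3 ov.py w7 .5789 -.047 235 170 465 275 3.4 c13
```

```text
(no output)
```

View pics/c13.png

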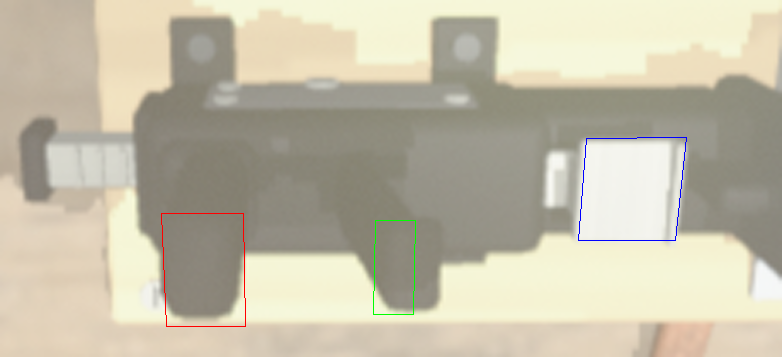

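```bash
python3 - <<'E'
from h import *
c=C([.5779,-.047],0,-.073,.078);print(c);rel(c,86.95)
E
```

```text
[np.float64(0.5740164), np.float64(-0.1198978), 0.078]
shift cm [ 0.07 -0.14 12.24] turn [-0.   -0.   -0.32]
```

>>> arm_command --pt "8.5 0.1 -0.1 2 0 0 -0.3" --pt "8.5 0.1 -0.1 5 0 0 -0.3" --pt "8.5 0.1 -0.1 8 0 0 -0.3" --pt "8.5 0.1 -0.1 10.5 0 0 -0.3" --pt "8.5 0.1 -0.1 12.2 0 0 -0.3" --pt "7 0.1 -0.1 12.2 0 0 -0.3" --pt "6.2 0.1 -0.1 12.2 0 0 -0.3" --pt "5.8 0.1 -0.1 12.2 0 0 -0.3" --grip_force 28

```text
time: 10.7
position: [0.5741, -0.1197, 0.0792]
tcp_rot: [0.001, 0.027, 1.0, -0.0]
contact_force: [-0.0, 0.5, 0.1]
opening: 0.0576
```

```bash
python3 - <<'E'
from h import *
st();snap('wrist','w8');snap('scene','s8');crop('s8',260,150,380,320,3.5,'c14')
E
python3 ov.py w8 .5779 -.047 120 150 520 450 2 c15
```

```text
t 10.7 p [ 0.5741 -0.1197  0.0792] phi 86.96 zax [ 0.001 -0.001 -1.   ] F [-0.   0.5  0.1] M [-0.01  0.02  0.04] op 0.0576 q [-0.41  0.59  1.41  0.    1.14 -1.92]
wrist {'image': (480, 640, 3), 'intrinsics': (3, 3), 'xyz': (3,), 'orientation': (4,)} [ 0.493 -0.116  0.223] [ 0.716 -0.118 -0.112  0.679]
scene {'image': (480, 640, 3), 'intrinsics': (3, 3), 'xyz': (3,), 'orientation': (4,)} [0.255 0.995 0.84 ] [-0.139 -0.074  0.448  0.88 ]
```

View pics/c15.png

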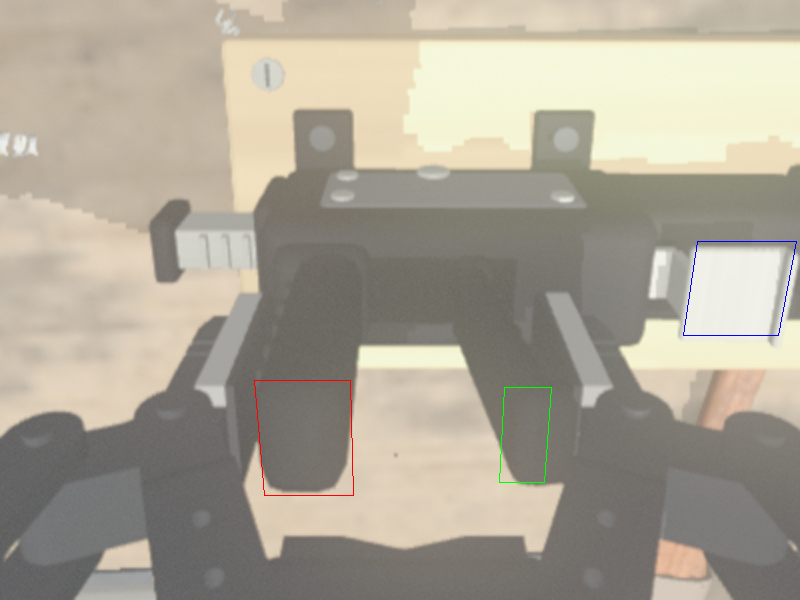

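View pics/c14.png

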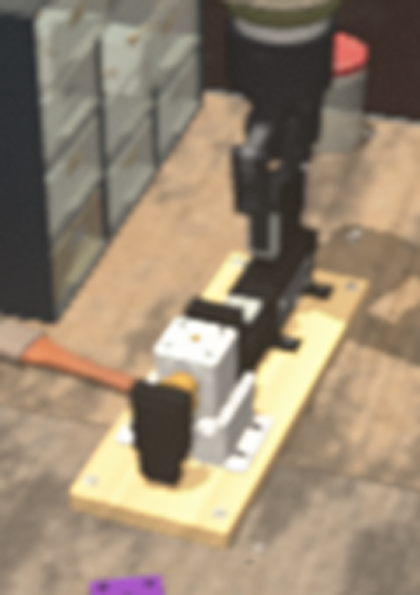

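>>> arm_command --pt "5.2 0 0 0 0 0 0" --pt "4.9 0 -0.05 0 0 0 0" --pt "4.6 0 -0.2 0 0 0 0" --pt "4.3 0 -0.35 0 0 0 0" --pt "4.0 0 -0.5 0 0 0 0" --pt "3.7 0 -0.65 0 0 0 0" --pt "3.5 0 -0.75 0 0 0 0" --pt "3.3 0 -0.85 0 0 0 0" --grip_force 28

```text
time: 11.8
position: [0.5739, -0.1292, 0.0805]
tcp_rot: [0.002, 0.027, 1.0, -0.001]
contact_force: [-3.7, -1.7, 15.6]
opening: 0.0334
```

```bash
python3 - <<'E'
from h import *
st();snap('wrist','w9')
E
python3 ov.py w9 .5779 -.047 120 150 520 450 2 c16
```

```text
t 11.8 p [ 0.5739 -0.1292  0.0805] phi 86.92 zax [ 0.003 -0.002 -1.   ] F [-3.7 -1.7 15.6] M [ 0.19  0.59 -0.11] op 0.0334 q [-0.42  0.59  1.41 -0.    1.14 -1.94]
wrist {'image': (480, 640, 3), 'intrinsics': (3, 3), 'xyz': (3,), 'orientation': (4,)} [ 0.493 -0.125  0.224] [ 0.716 -0.119 -0.112  0.679]
```

View pics/c16.png

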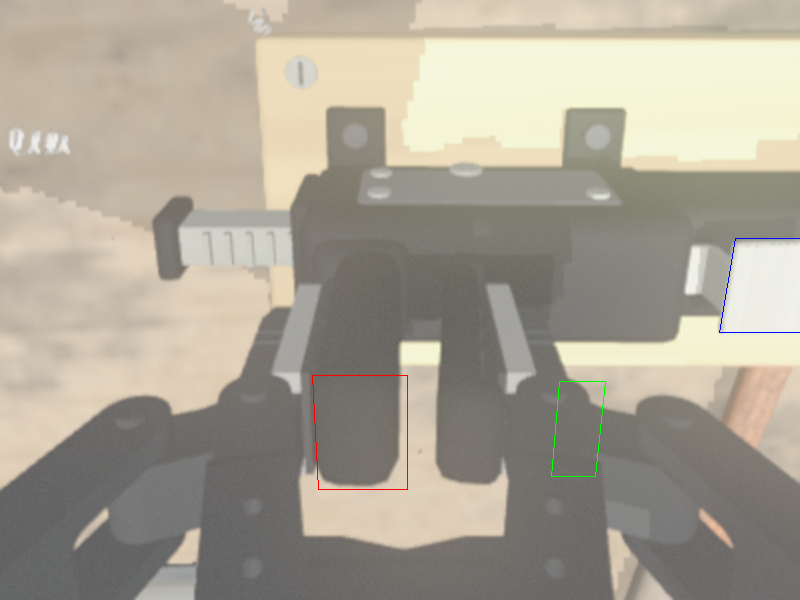

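>>> arm_command --pt "3.15 0 -0.1 -0.1 0 0 0" --pt "3.0 0 -0.17 -0.15 0 0 0" --pt "2.85 0 -0.25 -0.2 0 0 0" --pt "2.75 0 -0.3 -0.2 0 0 0" --pt "2.75 0 -0.3 -0.2 0 0 0" --pt "3.5 0 0.1 -0.1 0 0 0" --pt "4.6 0 0.5 0 0 0 0" --pt "5.6 0 0.9 0 0 0 0" --grip_force 28

```text
time: 12.85
position: [0.5734, -0.1182, 0.0778]
tcp_rot: [-0.001, 0.026, 1.0, 0.0]
contact_force: [-0.0, 0.0, 0.5]
opening: 0.0561
```

```bash
python3 - <<'E'
from h import *
st();snap('wrist','w10');snap('top','t10');crop('t10',270,200,430,290,5,'c17');snap('scene','s10');crop('s10',260,150,380,320,3.5,'c18')
E
```

```text
t 12.85 p [ 0.5734 -0.1182  0.0778] phi 86.98 zax [-0.001  0.001 -1.   ] F [-0.   0.   0.5] M [-0.09 -0.02 -0.04] op 0.0561 q [-0.41  0.59  1.41  0.    1.14 -1.92]
wrist {'image': (480, 640, 3), 'intrinsics': (3, 3), 'xyz': (3,), 'orientation': (4,)} [ 0.493 -0.115  0.222] [ 0.716 -0.116 -0.111  0.679]
top {'image': (480, 640, 3), 'intrinsics': (3, 3), 'xyz': (3,), 'orientation': (4,)} [0.47  0.048 1.233] [ 0.712  0.027 -0.034 -0.701]
scene {'image': (480, 640, 3), 'intrinsics': (3, 3), 'xyz': (3,), 'orientation': (4,)} [0.255 0.995 0.84 ] [-0.139 -0.074  0.448  0.88 ]
```

View pics/w10.png

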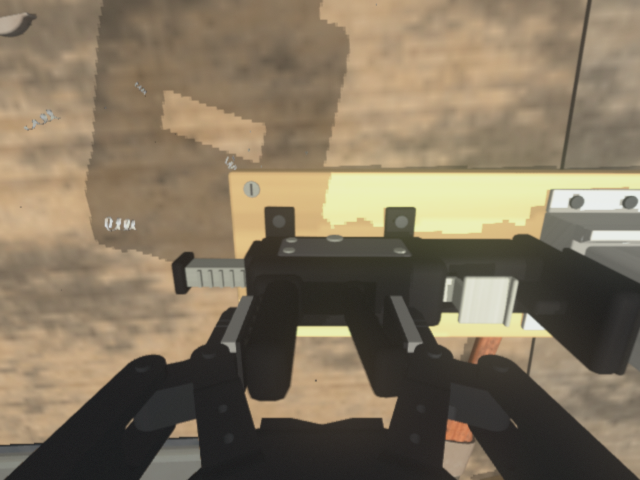

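View pics/c17.png

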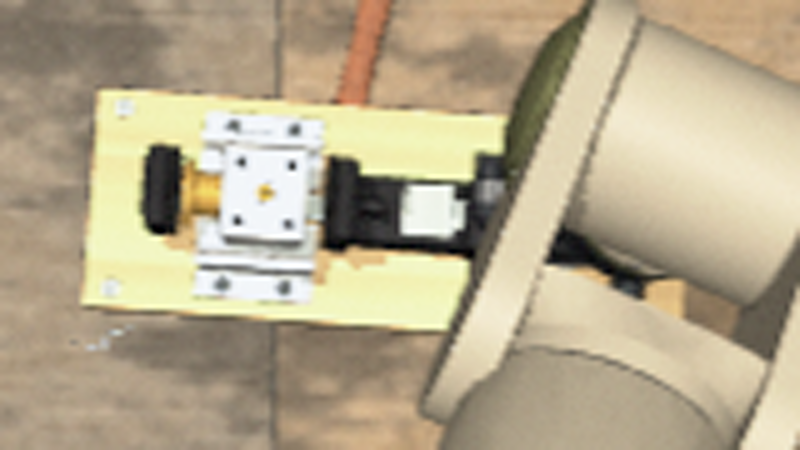

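>>> arm_command --pt "5.6 0 -0.1 0 0 0 0" --pt "5.6 0 -0.15 0 0 0 0" --pt "5.2 0 -0.15 0 0 0 0" --pt "4.9 0 -0.2 0 0 0 0" --pt "4.5 0 -0.4 -0.05 0 0 0" --pt "4.1 0 -0.6 -0.1 0 0 0" --pt "3.8 0 -0.75 -0.15 0 0 0" --pt "3.5 0 -0.9 -0.2 0 0 0" --grip_force 28

```text
time: 14.0
position: [0.5734, -0.1281, 0.0804]
tcp_rot: [0.0, 0.027, 1.0, 0.0]
contact_force: [0.6, 2.0, 1.4]
opening: 0.0351
```

>>> arm_command --pt "3.3 0 -0.1 -0.05 0 0 0" --pt "3.1 0 -0.2 -0.1 0 0 0" --pt "2.95 0 -0.27 -0.15 0 0 0" --pt "2.85 0 -0.33 -0.15 0 0 0" --pt "2.75 0 -0.37 -0.15 0 0 0" --pt "2.75 0 -0.37 -0.15 0 0 0" --pt "2.75 0 -0.37 -0.15 0 0 0" --pt "2.75 0 -0.37 -0.15 0 0 0" --grip_force 28

```text
time: 15.0
position: [0.5732, -0.1311, 0.0811]
tcp_rot: [-0.0, 0.026, 1.0, 0.001]
contact_force: [5.7, -1.7, -10.2]
opening: 0.0288
```

```bash
python3 - <<'E'
from h import *
st();snap('wrist','w11');snap('top','t11');crop('t11',270,200,430,290,5,'c19')
E
```

```text
t 15.0 p [ 0.5732 -0.1311  0.0811] phi 86.97 zax [-0.     0.001 -1.   ] F [  5.7  -1.7 -10.2] M [ 0.62 -0.85 -0.01] op 0.0288 q [-0.43  0.59  1.4   0.    1.15 -1.94]
wrist {'image': (480, 640, 3), 'intrinsics': (3, 3), 'xyz': (3,), 'orientation': (4,)} [ 0.492 -0.127  0.225] [ 0.716 -0.116 -0.112  0.679]
top {'image': (480, 640, 3), 'intrinsics': (3, 3), 'xyz': (3,), 'orientation': (4,)} [0.47  0.048 1.233] [ 0.712  0.027 -0.034 -0.701]
```

View pics/w11.png

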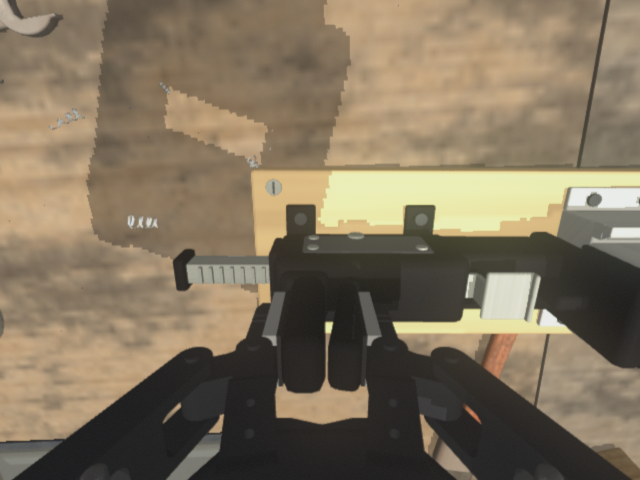

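View pics/c19.png

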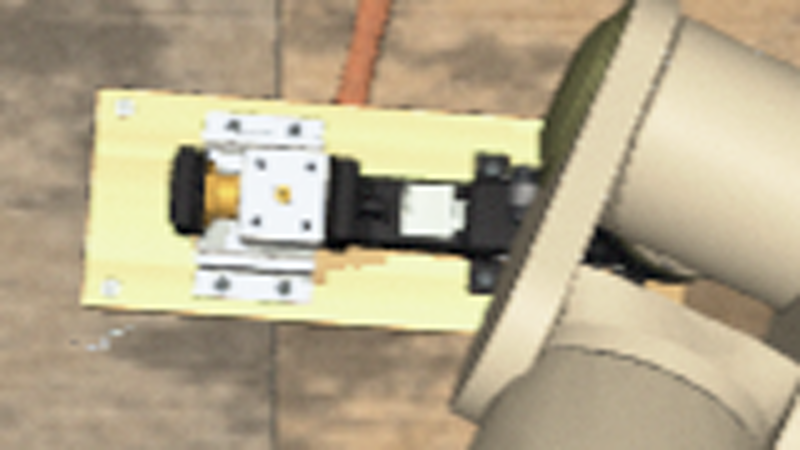

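>>> arm_command --pt "3.5 0 0.3 0.1 0 0 0" --pt "4.6 0 0.8 0.2 0 0 0" --pt "5.6 0 1.1 0.25 0 0 0" --pt "5.6 0 1.1 0.25 0 0 0" --pt "5.6 0 1.1 0.25 0 0 0" --pt "5.6 0 1.1 0.25 0 0 0" --pt "5.6 0 1.1 0.25 0 0 0" --pt "5.6 0 1.1 0.25 0 0 0" --grip_force 28

```text
time: 16.1
position: [0.5737, -0.1208, 0.0794]
tcp_rot: [0.0, 0.027, 1.0, -0.0]
contact_force: [-0.6, 1.3, 0.7]
opening: 0.0561
```

```bash
python3 - <<'E'
from h import *
st()
E
```

```text
t 16.1 p [ 0.5737 -0.1208  0.0794] phi 86.96 zax [ 0. -0. -1.] F [-0.6  1.3  0.7] M [ 0.24  0.05 -0.01] op 0.0561 q [-0.41  0.59  1.41  0.    1.14 -1.93]
```

>>> arm_command --pt "5.2 0 0.1 0 0 0 0" --pt "4.9 0 0.05 0 0 0 0" --pt "4.6 0 -0.1 0 0 0 0" --pt "4.3 0 -0.25 -0.05 0 0 0" --pt "4.1 0 -0.35 -0.1 0 0 0" --pt "3.9 0 -0.45 -0.1 0 0 0" --pt "3.7 0 -0.55 -0.1 0 0 0" --pt "3.5 0 -0.65 -0.15 0 0 0" --grip_force 28

```text
time: 17.1
position: [0.5736, -0.1276, 0.0814]
tcp_rot: [0.001, 0.027, 1.0, -0.0]
contact_force: [-1.0, -4.5, 4.9]
opening: 0.0362
```

```bash
python3 - <<'E'
from h import *
st();snap('top','t12');crop('t12',270,200,430,290,5,'c20')
E
```

```text
t 17.1 p [ 0.5736 -0.1276  0.0814] phi 86.92 zax [ 0.001 -0.    -1.   ] F [-1.  -4.5  4.9] M [ 0.46  0.11 -0.08] op 0.0362 q [-0.42  0.59  1.41  0.    1.15 -1.94]
top {'image': (480, 640, 3), 'intrinsics': (3, 3), 'xyz': (3,), 'orientation': (4,)} [0.47  0.048 1.233] [ 0.712  0.027 -0.034 -0.701]
```

View pics/c20.png

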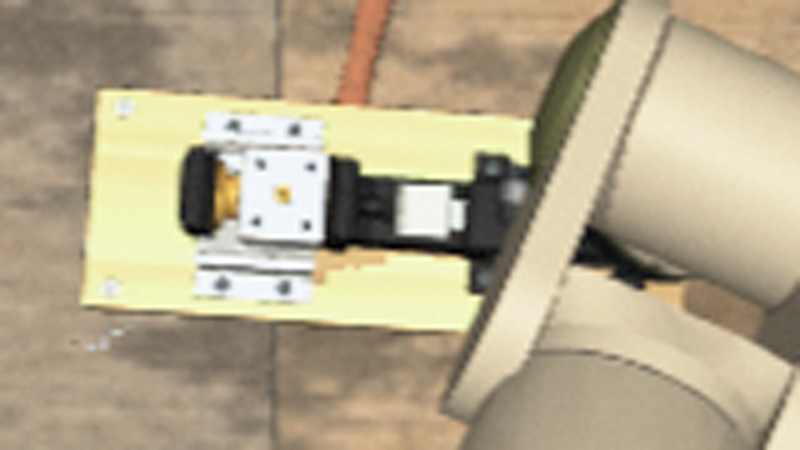

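>>> arm_command --pt "3.4 0 -0.05 0 0 0 0" --pt "3.2 0 -0.13 0 0 0 0" --pt "3.0 0 -0.2 -0.05 0 0 0" --pt "2.9 0 -0.27 -0.05 0 0 0" --pt "2.8 0 -0.32 -0.05 0 0 0" --pt "2.7 0 -0.35 -0.05 0 0 0" --pt "2.7 0 -0.35 -0.05 0 0 0" --pt "2.7 0 -0.35 -0.05 0 0 0" --grip_force 28

```text
time: 18.15
position: [0.5734, -0.131, 0.082]
tcp_rot: [0.001, 0.027, 1.0, -0.0]
contact_force: [-1.1, -2.1, 8.2]
opening: 0.0294
```

```bash
python3 - <<'E'
from h import *
st();snap('top','t13');crop('t13',270,200,430,290,5,'c21')
snap('scene','s13');crop('s13',270,190,370,310,5,'c22');snap('wrist','w13')
E
```

```text
t 18.15 p [ 0.5734 -0.131   0.082 ] phi 86.94 zax [ 0.001 -0.    -1.   ] F [-1.1 -2.1  8.2] M [ 0.35  0.28 -0.04] op 0.0294 q [-0.43  0.59  1.4   0.    1.15 -1.94]
top {'image': (480, 640, 3), 'intrinsics': (3, 3), 'xyz': (3,), 'orientation': (4,)} [0.47  0.048 1.233] [ 0.712  0.027 -0.034 -0.701]
scene {'image': (480, 640, 3), 'intrinsics': (3, 3), 'xyz': (3,), 'orientation': (4,)} [0.255 0.995 0.84 ] [-0.139 -0.074  0.448  0.88 ]
wrist {'image': (480, 640, 3), 'intrinsics': (3, 3), 'xyz': (3,), 'orientation': (4,)} [ 0.492 -0.127  0.226] [ 0.716 -0.118 -0.112  0.679]
```

View pics/c21.png

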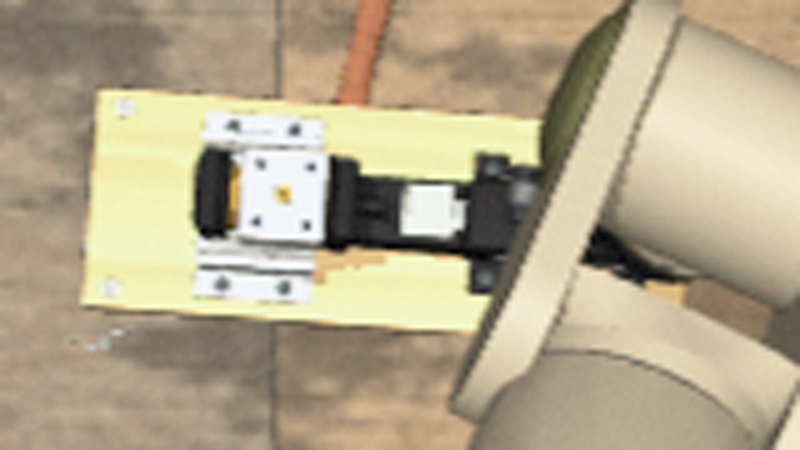

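View pics/c22.png

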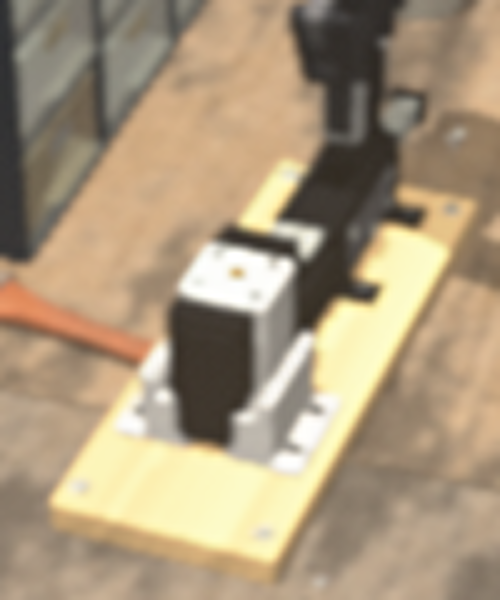

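View pics/w13.png

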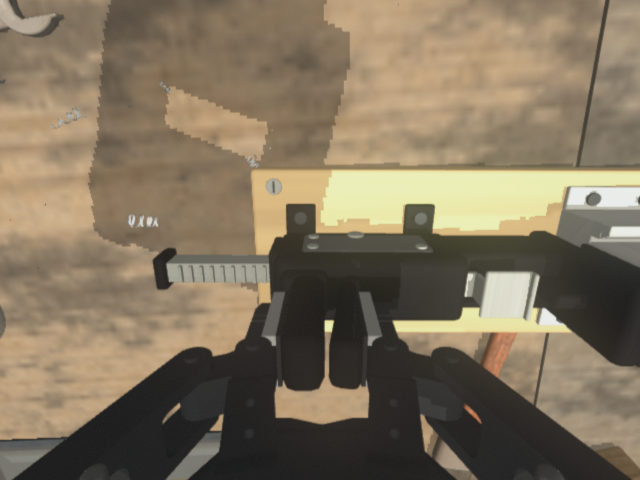

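>>> arm_command --pt "3.5 0 0.3 0.1 0 0 0" --pt "4.6 0 0.8 0.2 0 0 0" --pt "5.6 0 1.15 0.2 0 0 0" --pt "5.6 0 1.15 0.2 0 0 0" --pt "5.6 0 1.15 0.2 0 0 0" --pt "5.6 0 1.15 0.2 0 0 0" --pt "5.6 0 1.15 0.2 0 0 0" --pt "5.6 0 1.15 0.2 0 0 0" --grip_force 28

```text
time: 19.3
position: [0.5737, -0.1193, 0.0793]
tcp_rot: [-0.0, 0.027, 1.0, 0.0]
contact_force: [-0.1, -1.3, 0.1]
opening: 0.056
```

```bash
python3 - <<'E'
from h import *
st();snap('top','t14');crop('t14',270,200,430,290,5,'c23')
E
```

```text
t 19.3 p [ 0.5737 -0.1193  0.0793] phi 86.96 zax [-0.  0. -1.] F [-0.1 -1.3  0.1] M [-0.02  0.   -0.01] op 0.056 q [-0.41  0.59  1.41  0.    1.14 -1.92]
top {'image': (480, 640, 3), 'intrinsics': (3, 3), 'xyz': (3,), 'orientation': (4,)} [0.47  0.048 1.233] [ 0.712  0.027 -0.034 -0.701]
```

View pics/c23.png

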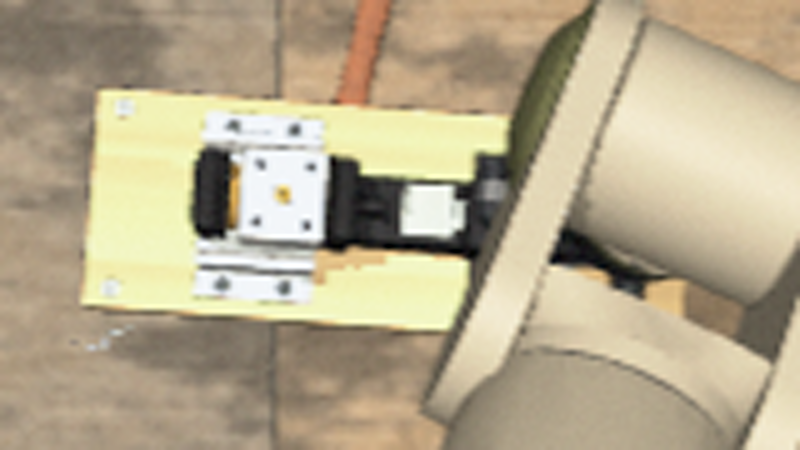

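>>> arm_command --pt "5.2 0 -0.05 0 0 0 0" --pt "4.9 0 -0.1 0 0 0 0" --pt "4.7 0 -0.2 0 0 0 0" --pt "4.5 0 -0.3 0 0 0 0" --pt "4.3 0 -0.4 0 0 0 0" --pt "4.2 0 -0.45 0 0 0 0" --pt "4.2 0 -0.45 0 0 0 0" --pt "4.2 0 -0.45 0 0 0 0" --grip_force 28

```text
time: 20.35
position: [0.5737, -0.1245, 0.0808]
tcp_rot: [0.001, 0.027, 1.0, -0.001]
contact_force: [-4.7, -1.9, 10.8]
opening: 0.0421
```

```bash
python3 - <<'E'
from h import *
st();snap('top','t15');crop('t15',270,200,430,290,5,'c24')
E
```

```text
t 20.35 p [ 0.5737 -0.1245  0.0808] phi 86.94 zax [ 0.001 -0.002 -1.   ] F [-4.7 -1.9 10.8] M [-0.29  0.65 -0.18] op 0.0421 q [-0.41  0.59  1.41 -0.    1.14 -1.93]
top {'image': (480, 640, 3), 'intrinsics': (3, 3), 'xyz': (3,), 'orientation': (4,)} [0.47  0.048 1.233] [ 0.712  0.027 -0.034 -0.701]
```

View pics/c24.png

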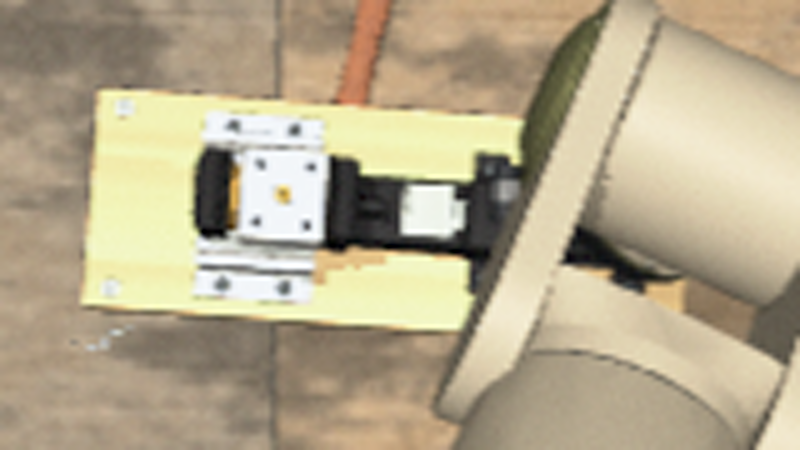

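>>> arm_command --pt "4.1 0 -0.05 0 0 0 0" --pt "3.9 0 -0.12 0 0 0 0" --pt "3.7 0 -0.2 0 0 0 0" --pt "3.5 0 -0.28 -0.05 0 0 0" --pt "3.4 0 -0.33 -0.05 0 0 0" --pt "3.3 0 -0.37 -0.05 0 0 0" --pt "3.3 0 -0.37 -0.05 0 0 0" --pt "3.3 0 -0.37 -0.05 0 0 0" --grip_force 28

```text
time: 21.4
position: [0.5736, -0.1248, 0.081]
tcp_rot: [0.001, 0.026, 1.0, 0.002]
contact_force: [-1.1, 14.5, 10.7]
opening: 0.0414
```

```bash
python3 - <<'E'
from h import *
st();snap('top','t16');crop('t16',290,220,350,260,12,'c25')
a=cv2.imread('pics/t13.png')[220:260,290:350];b=cv2.imread('pics/t14.png')[220:260,290:350]
cv2.imwrite('pics/c26.png',cv2.resize(np.vstack([a,b]),None,fx=7,fy=7,interpolation=cv2.INTER_CUBIC))
E
```

```text
t 21.4 p [ 0.5736 -0.1248  0.081 ] phi 87.0 zax [ 0.001  0.003 -1.   ] F [-1.1 14.5 10.7] M [ 1.53  0.22 -0.23] op 0.0414 q [-0.42  0.59  1.41  0.    1.15 -1.94]
top {'image': (480, 640, 3), 'intrinsics': (3, 3), 'xyz': (3,), 'orientation': (4,)} [0.47  0.048 1.233] [ 0.712  0.027 -0.034 -0.701]
```

View pics/c25.png

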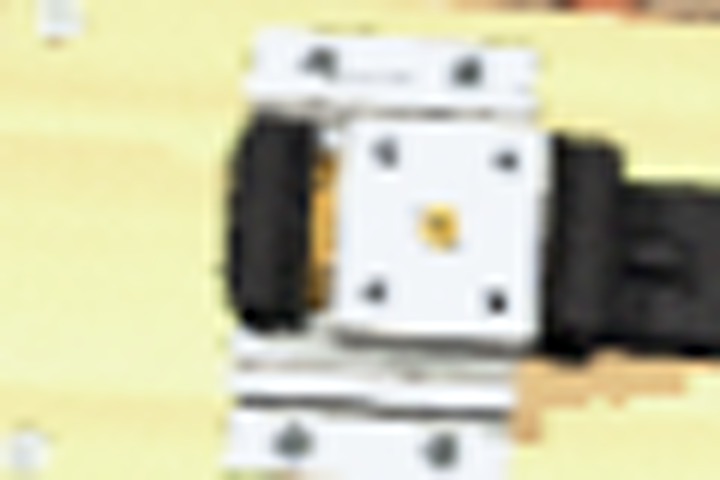

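View pics/c26.png

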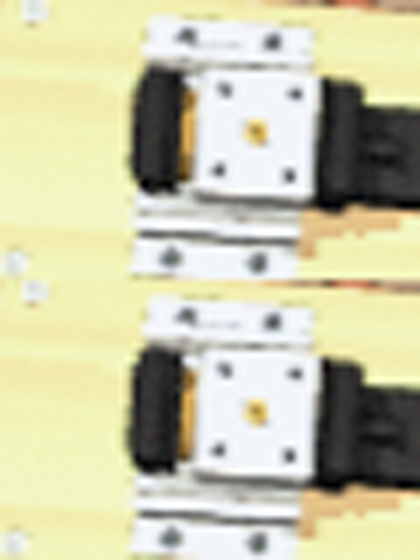

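>>> arm_command --pt "4.5 0 0.4 0 0 0 0" --pt "5.6 0 0.8 0 0 0 0" --pt "7 0 0.8 0 0 0 0" --pt "8.2 0 0.8 -1 0 0 0" --pt "8.5 0 0.8 -4 0 0 0" --pt "8.5 0 0.8 -7 0 0 0" --pt "6 0 0.8 -10 0 0 0" --pt "3 0 0.8 -10 0 0 0" --grip_force 28

```text
time: 22.45
position: [0.5746, -0.1199, 0.1826]
tcp_rot: [0.002, 0.027, 1.0, -0.001]
contact_force: [-0.6, 0.4, 0.4]
opening: 0.0512
```

```bash
python3 - <<'E'
from h import *
st();snap('wrist','w17');crop('w17',235,150,640,350,1.9,'c27')
c=C([.5779,-.047],0,.010,.12);print(c);rel(c,86.95)
E
```

```text
t 22.45 p [ 0.5746 -0.1199  0.1826] phi 86.96 zax [ 0.005 -0.002 -1.   ] F [-0.6  0.4  0.4] M [-0.03  0.02  0.03] op 0.0512 q [-0.41  0.48  1.28  0.    1.38 -1.92]
wrist {'image': (480, 640, 3), 'intrinsics': (3, 3), 'xyz': (3,), 'orientation': (4,)} [ 0.493 -0.116  0.326] [ 0.716 -0.119 -0.112  0.679]
[np.float64(0.578432), np.float64(-0.037014), 0.12]
shift cm [-0.    8.27  6.07] turn [-0.04  0.11  0.01]
```

View pics/c27.png

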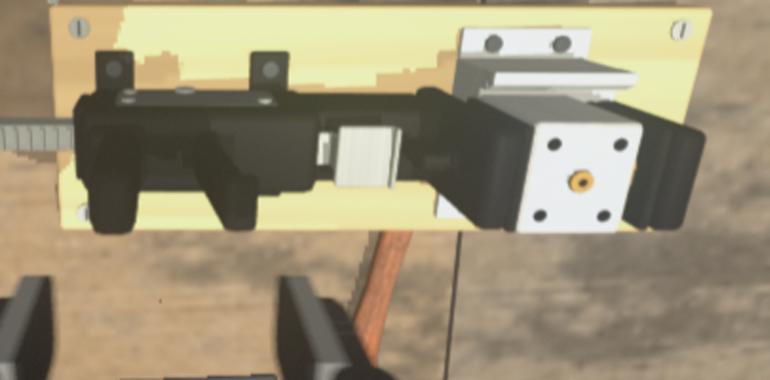

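>>> arm_command --pt "0 0 1.5 0 0 0 0" --pt "0 0 4.5 0 0 0 0" --pt "0 0 7 1 0 0 0" --pt "0 0 8.3 3 0 0 0" --pt "0 0 8.3 5.5 0 0 0" --pt "0 0 8.3 7.5 0 0 0" --pt "0 0 8.3 9 0 0 0" --pt "0 0 8.3 9.5 0 0 0"

```text
time: 23.5
position: [0.5777, -0.036, 0.0837]
tcp_rot: [-0.001, 0.026, 1.0, 0.0]
contact_force: [0.7, 0.5, 0.1]
opening: 0.0
```

```bash
python3 - <<'E'
from h import *
st();snap('wrist','w18');crop('w18',170,150,570,450,2,'c28')
E
```

```text
t 23.5 p [ 0.5777 -0.036   0.0837] phi 86.97 zax [-0.002  0.001 -1.   ] F [0.7 0.5 0.1] M [ 0.   -0.05 -0.01] op 0.0 q [-0.27  0.57  1.43  0.    1.14 -1.78]
wrist {'image': (480, 640, 3), 'intrinsics': (3, 3), 'xyz': (3,), 'orientation': (4,)} [ 0.497 -0.032  0.228] [ 0.716 -0.116 -0.111  0.679]
```

View pics/c28.png

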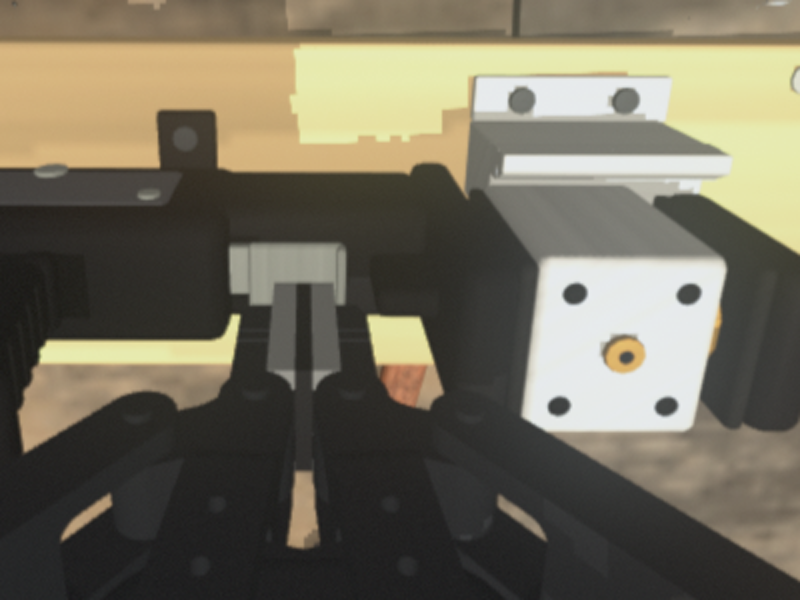

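>>> arm_command --pt "0 0 -0.1 0.7 0 0 0" --pt "0 0 -0.1 1.3 0 0 0" --pt "0 0 -0.1 1.6 0 0 0" --pt "0 0 -0.1 1.85 0 0 0" --pt "0 0 -0.1 2.05 0 0 0" --pt "0 0 -0.1 2.15 0 0 0" --pt "0 0 -0.1 2.15 0 0 0" --pt "0 0 -0.1 2.15 0 0 0"

```text
time: 24.55
position: [0.5783, -0.0347, 0.065]
tcp_rot: [0.001, 0.026, 1.0, 0.002]
contact_force: [-2.5, 15.3, 13.8]
opening: 0.0008
```

```bash
python3 - <<'E'
from h import *
st();snap('wrist','w19');crop('w19',170,150,570,450,2,'c29');snap('top','t19');crop('t19',270,200,430,290,5,'c30')
E
```

```text
t 24.55 p [ 0.5783 -0.0347  0.065 ] phi 86.98 zax [ 0.002  0.004 -1.   ] F [-2.5 15.3 13.8] M [ 2.55  0.47 -0.06] op 0.0008 q [-0.27  0.6   1.45  0.01  1.1  -1.79]
wrist {'image': (480, 640, 3), 'intrinsics': (3, 3), 'xyz': (3,), 'orientation': (4,)} [ 0.497 -0.031  0.209] [ 0.716 -0.116 -0.113  0.679]
top {'image': (480, 640, 3), 'intrinsics': (3, 3), 'xyz': (3,), 'orientation': (4,)} [0.47  0.048 1.233] [ 0.712  0.027 -0.034 -0.701]
```

View pics/c29.png

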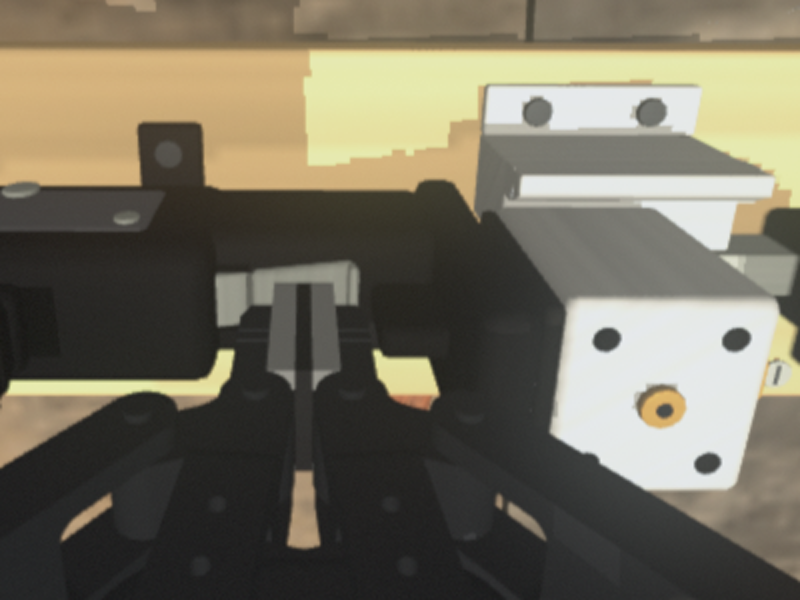

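View pics/c30.png

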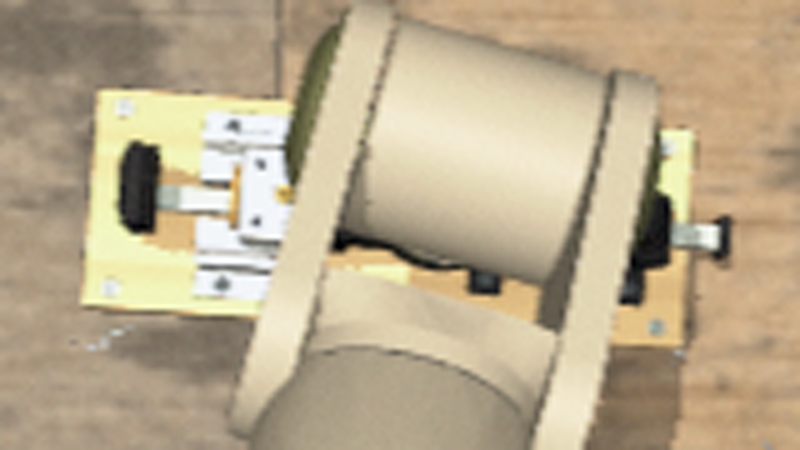

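>>> arm_command --pt "0 0 0 0 0 0 0" --pt "0 0 0 0 0 0 0" --pt "0 0 0 -0.7 0 0 0" --pt "0 0 0 -2 0 0 0" --pt "0 0 0 -6 0 0 0" --pt "0 0 0 -11 0 0 0" --pt "0 0 -4 -16 0 0 0" --pt "0 0 -8 -17 0 0 0"

```text
time: 25.65
position: [0.5745, -0.1187, 0.2376]
tcp_rot: [0.003, 0.026, 1.0, -0.001]
contact_force: [0.9, 0.5, -0.5]
opening: 0.0002
```

```bash
python3 - <<'E'
from h import *
st();snap('wrist','w20');snap('top','t20');crop('t20',270,200,430,290,5,'c31');snap('scene','s20');crop('s20',270,190,370,310,5,'c32')
E
```

```text
t 25.65 p [ 0.5745 -0.1187  0.2376] phi 87.0 zax [ 0.006 -0.003 -1.   ] F [ 0.9  0.5 -0.5] M [ 0.01 -0.    0.03] op 0.0002 q [-0.41  0.44  1.18 -0.    1.51 -1.92]
wrist {'image': (480, 640, 3), 'intrinsics': (3, 3), 'xyz': (3,), 'orientation': (4,)} [ 0.493 -0.114  0.381] [ 0.715 -0.12  -0.113  0.679]
top {'image': (480, 640, 3), 'intrinsics': (3, 3), 'xyz': (3,), 'orientation': (4,)} [0.47  0.048 1.233] [ 0.712  0.027 -0.034 -0.701]
scene {'image': (480, 640, 3), 'intrinsics': (3, 3), 'xyz': (3,), 'orientation': (4,)} [0.255 0.995 0.84 ] [-0.139 -0.074  0.448  0.88 ]
```

View pics/w20.png

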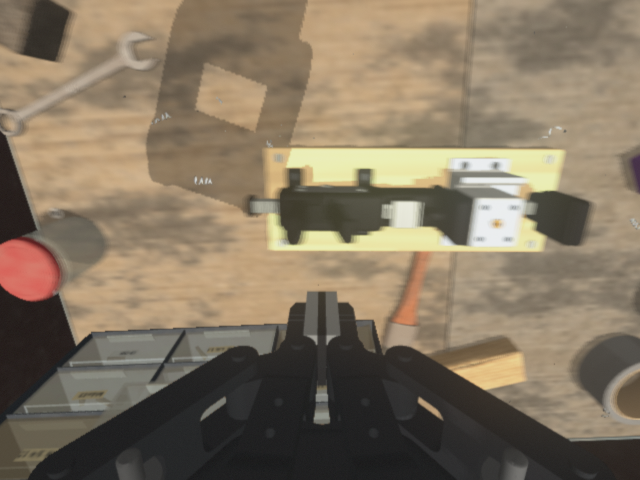

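View pics/c31.png

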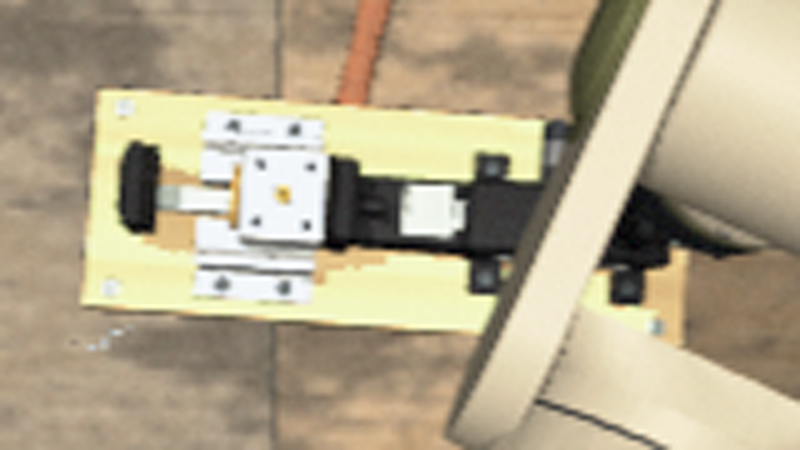

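View pics/c32.png

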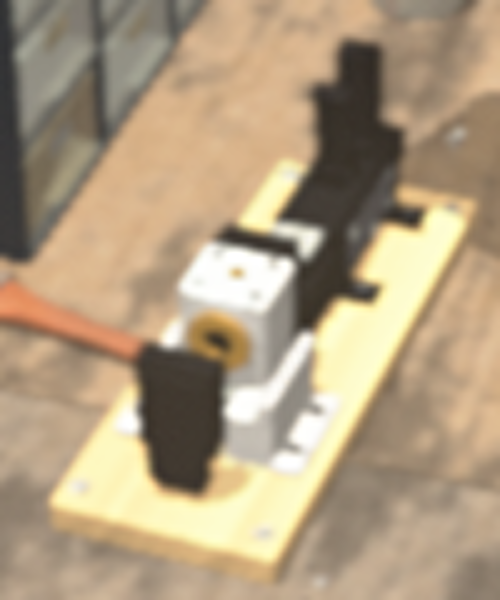

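>>> arm_command --pt "0 0 1 0 0 0 10" --pt "0 0 2 0 0 0 20" --pt "0 0 3 0 0 0 30" --pt "0 0 4 0 0 0 40" --pt "0 0 5 0 0 0 50" --pt "0 0 6 0 0 0 60" --pt "0 0 7 0 0 0 70" --pt "0 0 7.5 0 0 0 80"

```text
time: 26.8
position: [0.5775, -0.0411, 0.2329]
tcp_rot: [-0.001, 0.665, 0.747, -0.0]
contact_force: [-0.9, -0.2, 0.1]
opening: 0.0001
```

>>> arm_command --pt "0 0 0 1 0 0 10" --pt "0 0 0 2 0 0 10" --pt "0 0 0 3 0 0 10" --pt "0 0 0 4 0 0 10" --pt "0 0 0 5 0 0 10" --pt "0 0 0 6 0 0 10" --pt "0 0 0 6 0 0 10" --pt "0 0 0 6 0 0 10"

```text
time: 27.8
position: [0.578, -0.0426, 0.1736]
tcp_rot: [0.0, 0.726, 0.688, 0.0]
contact_force: [0.9, 0.3, 0.0]
opening: 0.0004
```

```bash
python3 - <<'E'
from h import *
st();snap('wrist','w21')
E
```

```text
t 27.8 p [ 0.578  -0.0426  0.1736] phi -3.03 zax [ 0.001 -0.    -1.   ] F [0.9 0.3 0. ] M [0.03 0.01 0.08] op 0.0004 q [-0.28  0.48  1.31  0.    1.35 -0.22]
wrist {'image': (480, 640, 3), 'intrinsics': (3, 3), 'xyz': (3,), 'orientation': (4,)} [0.583 0.039 0.317] [ 0.987 -0.161  0.004 -0.026]
```

View pics/w21.png

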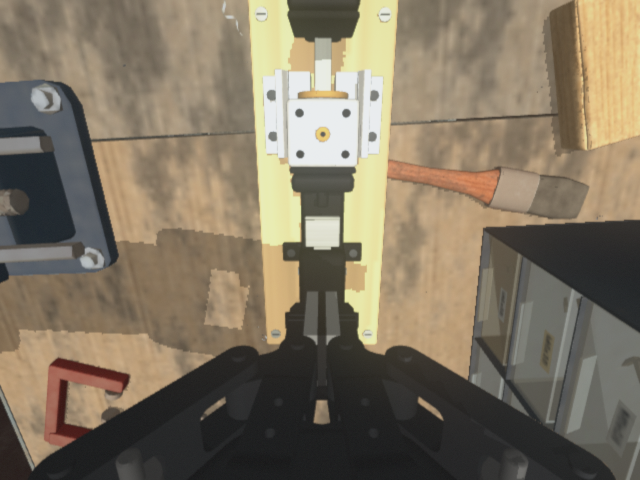

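```bash
python3 - <<'E'
from h import *
crop('w21',275,80,370,180,6,'c33')
E
```

```text
(no output)
```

View pics/c33.png

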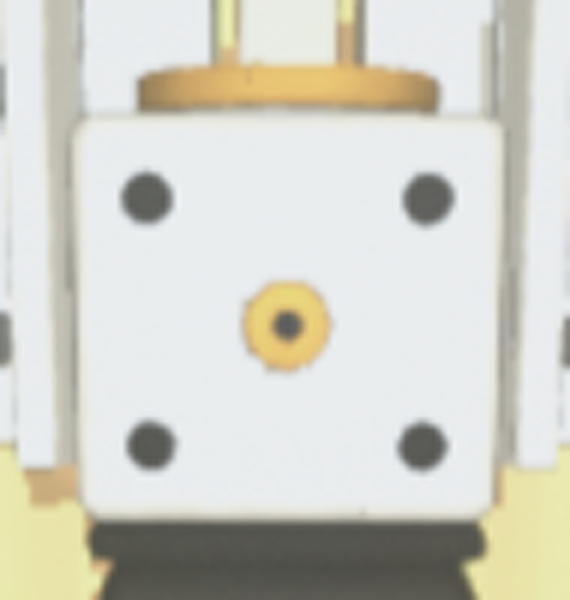

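```bash
python3 - <<'E'
from h import *
d=load('w21');P=lambda x,y,z:ray(d,275+x/6-.4,80+y/6-.4,z)
h=np.mean([P(x,y,.096) for x,y in[(147,198),(428,198),(422,446),(151,446)]],0)
be,fe=P(287,118,.0955),P(287,519,.096)
print('len',(be-fe)@[*YV,0])
for z,r in[(.0895,66),(.073,75)]:
  f=P(287 if r==66 else 138,r,z);print((f-h)@[*YV,0],(f-P(287,325,.098))@[*YV,0])
print('back face flange edge',(P(287,108,.0895)-h)@[*YV,0])
dt=load('top0')
E
```

```text
len 0.03914316980088811
0.02482017613113781 0.024835867560872603
0.02525783467725786 0.025273526106992655
back face flange edge 0.020878727960437122
```

```bash
python3 - <<'E'
from h import *
st();print(arm.hand_in())
E
```

```text
t 27.85 p [ 0.578  -0.0426  0.1737] phi -3.03 zax [ 0.001 -0.    -1.   ] F [0.3 0.1 0.3] M [ 0.05 -0.02  0.02] op -0.0002 q [-0.28  0.48  1.31  0.    1.35 -0.22]
the job is handed in; nothing more can be done
None
```

The job is done and handed in at 27.9 s. I set the pedestal in the nest with its bush towards the moving jaw. I then squeezed the trigger by closing the gripper on trigger and handle at 28 N, three full strokes and a fourth that stalled. After letting go of the trigger, I held the release tab down until the jaw had run back.

**Last checks:**
- **Bush:** its face measures 24.8 to 25.3 mm from the pedestal centre, against 25.2 mm for fully home. The fourth stroke stalled early, at about 0.1 rad.
- **Jaw:** it is back where it was in the first top picture.
- **Pedestal:** it stands in the nest against the fixed jaw.
- **Robot:** clear of everything, with about 0 N on the wrist.
- **Bystanders and look-alikes:** I never went near them on purpose, but I did not measure them again at the end.

**Forces:** the jaw force was never read directly. The clamp formula gives about 24 N at the 28 N grip. At the stall the arm also carried about 14 N of side load, which could have put up to about 40 N on the bush; the crush limit is 70 N. Pressing the tab gave about 20 N at the wrist, including an unexpected 15 N sideways.

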